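Pack clip-on paint pots and ink tin, then snap the paint box shut

ROBOT

A 6-joint arm with a two-finger parallel gripper is mounted at the origin on the work surface. World frame = base frame: x ahead of the robot, y to its left, z up, the work surface at z = 0. Lengths are in m, angles in rad, forces in N, time in s.
With the tool pointing down it reaches from about 0.375 to 0.9 m from the base axis. Payload 3.1 kg.
Tool frame: the origin (TCP) lies midway between the tips of the shut fingers; the grasp point (between the pads) lies pinch_z behind it (pinch_z is the distance from the TCP to the grasp point, in m); y points along the fingers, z is the direction in which the jaws open and shut, and the axes are right-handed (so a half turn about y gives the same grasp; the last joint's range is limited). The gripper opens to 87 mm and grips with 3 to 60 N. Pads are 19 mm wide; open, the fingers measure 117 mm over their backs; the gripper's body (75 mm by 190 mm) begins 51 mm behind the grasp point.
Start: joints at [-1.377, 0.527, 1.433, -0, 1.181, -0.178], TCP at [0.227, -0.582, 0.223] pointing down, gripper open.
Joint ranges: [-3.08, 3.08], [-0.75, 2.2], [0.22, 2.44], [-1.43, 4.57], [0, 2.65], [-2.85, 2.85]. Speed limits (rad/s): [2.79, 2.79, 3.14, 3.14, 3.14, 3.14].

INTERFACE

Orientations are given as a unit quaternion [x, y, z, w].
In Python, from rig import get_obs, camera, hand_in, pinch_z gives the robot as it stands. The module is installed in compiled form; this text tells all that it offers.
- The arm moves only by the tool arm_command, never from a script. Its argument "plan" is a list of rows, each a list of 2 entries, a list of its own where there are three numbers: the shift along the world's x, y, z in units of 25 mm (1.0 is 25 mm), then the turn about the world's z in units of 5 degrees (1.0 is 5 degrees). A call has 1 to 5 rows; each row is the pose to reach, as a shift and turn from the pose commanded when the call began; what a row does not reach only later rows make up. A row lasts 1/10 s, in which the tool goes at most 50 mm and 8.59 degrees, less where a joint would pass 70% of its speed; a pose out of reach is approached as far as the arm can. A call with a gripper value outside its range is refused whole. "fingers" is the opening, from -1 (shut) to 1 (fully open), set as the call begins (left out, the last holds). The fingers move at their own pace and stop on an object; "force" is the grip in N (left out, the last holds). Time passes only in rows, so rows that repeat a pose let the fingers close. It gives the time, the measured TCP pose, the force and the opening at its end, in the units of the state.
- get_obs(): the state, without advancing time (a new reading comes with each control period).
- camera(name): name is "scene" or "side" or "wrist"; returns a dict with "pixels" (400x640x3 uint8, red, green, blue), "camera_matrix" (3x3 intrinsics, pixels), "R" (3x3) and "t" (3): a world point X has camera coordinates R X + t. Camera axes: x right, y down, z forward; pixel columns grow to the right and rows downward; lengths in m; the calibration is good to about 2 mm. A picture is of the moment at which its call begins. There is no depth.
- hand_in(): hands the job in, once; it reports no verdict.
The state is a dict: "time": time; "q": joint angles; "joint_velocities": joint speeds; "joint_torque": joint torques, N m; "position": TCP position; "tool_rot": TCP orientation; "ft_force": force on the tool from outside, world axes, zero at the start; "moment": the same for the moment, N m; "grip_width": finger opening in m.
Only numpy, scipy, OpenCV 4.12 (cv2) and the standard library are available. Lean on these libraries where they do the work, as an engineer would, in place of code of your own. Each camera call takes 0.05 s, during which the arm holds its last target.

TASK

Pack the paint box for the next session: pull every clip-on pot up off the rail, fetch the loose ink tin from the table too, and stand them all upright, side by side, on the floor of the box. Then swing the box's lid over and press it down past its catch until it snaps fully shut. Leave the tape dispenser, the big jar and the steel rule where they are.

Things in the scene. Friction and masses are not known exactly. Their poses are not given: they have to be found in the camera images.
- case: open wooden paint box, fixed: outside 280 mm along its x, 140 mm along its y, 103 mm high, walls and floor 5 mm, empty: room for six things, three by two. Origin: centre of the underside; z up. The lid is hinged on top of its -y wall (robot's right); a sprung catch is at the top of the middle of its +y wall
- case_lid (a joint): angle of the box's lid, rad: 0 fully shut, 1.57 upright, 1.7 to 1.9 at the start (leaning outwards), stop 1.95. Stiff hinge: it stays where left; about 2 N at the free edge moves it. From 0.085 to 0.05 rad the lip on its edge rides over the sprung catch: this takes 8 to 16 N down near the free edge; past it the lid snaps to 0 and is held
- lid_edge (a point): pressing place (black rubber pad) on the lid's outer face, which is its upper face when shut: middle of the box's length, 125 mm from the hinge line. z: outward normal of that face; x along the hinge. The lid is 280 x 145 mm, 8 mm thick; a brass lip, 50 mm wide, at its free edge hangs 24 mm below its inner face, 151 mm from the hinge line
- lid_hinge (a point): middle of the lid's hinge line, which runs along the box's x on top of its -y wall, 103.5 mm above the table; axes as the box's. The lid's inner face passes through this line
- rail: aluminium rail, fixed: upright web 12 mm thick, 300 mm along its y, top 75 mm above the table; foot 70 mm wide, 10 mm thick; end stops 78 mm high. Stations at -108, -36, 36, 108 mm along y, each with a sprung plunger that catches the pot's leg: pulling a pot straight up takes 5 to 16 N over the first 8 mm; it is clear of the web 34 mm up. Origin: centre of the underside
- pot_a_mid (a point): paint pot, 92 mm tall, 0.15 kg, all alike. From below: two grey clip legs 34 mm tall, with a slot between them along its y (38 x 42 mm over both, it stands on them); yellow body 44 x 44 mm, 34 to 74 mm up; white round cap, 41 mm wide, on top. Point: on its axis 46 mm above its bottom; z up. Clipped on the rail at the start (y along the rail, bottom 41 mm above the table), or absent
- pot_b_mid (a point): paint pot, 92 mm tall, 0.15 kg, all alike. From below: two grey clip legs 34 mm tall, with a slot between them along its y (38 x 42 mm over both, it stands on them); yellow body 44 x 44 mm, 34 to 74 mm up; white round cap, 41 mm wide, on top. Point: on its axis 46 mm above its bottom; z up. Clipped on the rail at the start (y along the rail, bottom 41 mm above the table), or absent
- pot_c_mid (a point): paint pot, 92 mm tall, 0.15 kg, all alike. From below: two grey clip legs 34 mm tall, with a slot between them along its y (38 x 42 mm over both, it stands on them); yellow body 44 x 44 mm, 34 to 74 mm up; white round cap, 41 mm wide, on top. Point: on its axis 46 mm above its bottom; z up. Clipped on the rail at the start (y along the rail, bottom 41 mm above the table), or absent
- pot_d_mid (a point): paint pot, 92 mm tall, 0.15 kg, all alike. From below: two grey clip legs 34 mm tall, with a slot between them along its y (38 x 42 mm over both, it stands on them); yellow body 44 x 44 mm, 34 to 74 mm up; white round cap, 41 mm wide, on top. Point: on its axis 46 mm above its bottom; z up. Clipped on the rail at the start (y along the rail, bottom 41 mm above the table), or absent
- tin_mid (a point): flat round steel ink tin with its lid on and a plain paper band, 56 mm diameter, 50 mm tall, 0.25 kg, standing loose on the table at the start; always there. Point: on its axis, half-way up (25 mm above its bottom); z up
- tape: bystander: black desk tape dispenser, about 70 x 150 x 96 mm, origin at the centre of its underside. Not to be moved
- jar: bystander: large closed paint jar, 74 mm diameter, 100 mm tall, origin at the centre of its underside. Not to be moved
- rule: bystander: steel rule, 34 x 300 x 4 mm, lying flat, origin at the centre of its underside. Not to be moved

How it is judged:
By the outcome, as a careful person would: the job done as asked, in the order asked, and still so for the second after the job is handed in, with the robot touching nothing.
Of pot_a, pot_b, pot_c, pot_d only 3 to 4 are there at a start; the rules pass over those that are not, and their reading is None.
At some moment in a run one of tin may be knocked a few centimetres aside while the robot is not near it.
It also fails if it takes over 210 s, if anything falls off the work surface, if the arm or the gripper's body presses on something with over 40 N, if the wrist force passes 120 N, or if a joint passes its speed limit or range.

## Working session

There is one attempt and no reset: what is moved stays moved. The work goes in short steps, Python scripts to look and compute and a tool call to move; the robot and the scene stay as the last step left them, time stands still between calls to the robot, and variables do not carry over. Pictures are saved under pics/ and viewed, and the job is handed in when it is done.

Besides the shell and the picture viewer there is one more tool, called after "Request:" by a JSON object that holds its "name" and its "arguments", one argument or row to a line. arm_command: Moves the arm, as the interface text tells. Its arguments: {"type":"object","properties":{"plan":{"type":"array"},"fingers":{"type":"number"},"force":{"type":"number"}},"required":["plan"]}

```bash
ls; mkdir -p pics; python3 - <<'E'
from rig import get_obs,camera,pinch_z
import cv2
print(pinch_z,get_obs())
for n in ["scene","side","wrist"]:
    c=camera(n); cv2.imwrite(f"pics/{n}0.png",c["pixels"][:,:,::-1])
    print(n,c["camera_matrix"].tolist(),(-c["R"].T@c["t"]).round(3),c["R"].round(3).tolist())
E
```

```text
pics
0.0187 {'time': 0.0, 'q': array([-1.37747079e+00,  5.28487651e-01,  1.43388730e+00, -1.97735754e-05,
        1.18138620e+00, -1.78526751e-01]), 'joint_velocities': array([ 8.95559300e-04, -8.70675873e-05, -6.26591147e-04, -3.77498078e-04,
       -4.73181655e-04,  2.25938830e-03]), 'joint_torque': array([ 3.34734877e-04, -4.40042746e+01, -1.76589131e+01,  6.33282680e-02,
        5.82038693e-02, -1.65160654e-04]), 'position': array([ 0.22695371, -0.58155978,  0.2215632 ]), 'tool_rot': array([-0.13072817,  0.69568584, -0.69415261,  0.13070389]), 'ft_force': array([ 0.76404842, -0.63407035, -0.60078908]), 'moment': array([-0.05321824, -0.01505251, -0.07165663]), 'grip_width': 0.08706682661229123}
scene [[468.82959943570467, 0.0, 315.2405141880358], [0.0, 468.82959943570467, 206.06370263614298], [0.0, 0.0, 1.0]] [ 1.284 -0.438  0.641] [[0.582, 0.813, 0.022], [0.458, -0.306, -0.834], [-0.672, 0.496, -0.551]]
side [[460.33471614695554, 0.0, 325.838775766089], [0.0, 460.33471614695554, 197.45168269804083], [0.0, 0.0, 1.0]] [0.214 0.711 0.777] [[-0.838, -0.545, 0.016], [-0.37, 0.547, -0.751], [0.401, -0.636, -0.66]]
wrist [[341.0286532973662, 0.0, 319.44719308294776], [0.0, 341.0286532973662, 205.47317066816981], [0.0, 0.0, 1.0]] [ 0.305 -0.551  0.384] [[0.364, -0.931, -0.001], [-0.887, -0.347, 0.305], [-0.285, -0.11, -0.952]]
```

View pics/scene0.png

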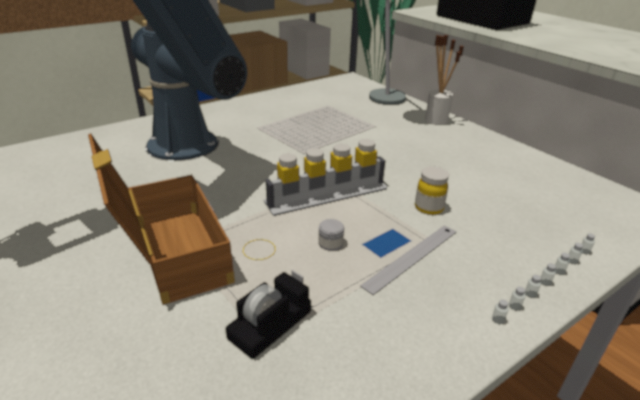

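View pics/side0.png

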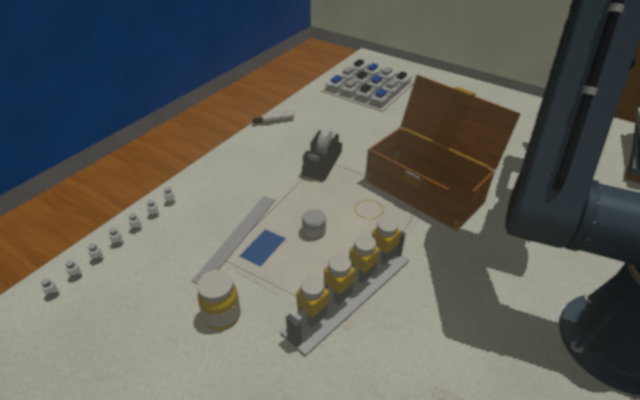

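View pics/wrist0.png

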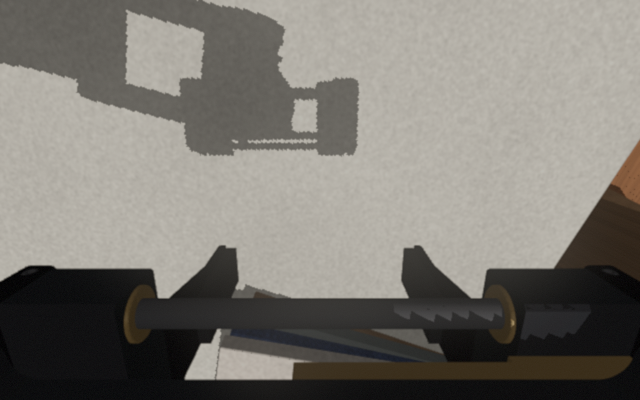

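The scene view has four pots on the rail (about 288–367, 155–185), the tin at (331,235), the box at (180,240), the jar at (432,190), the tape dispenser at (270,315) and the rule at (410,258). Next I'll zoom in to measure.

```bash
cat > h.py <<'E'
import numpy as np,cv2
from rig import get_obs,camera,pinch_z
def ray(c,p):
    K,R,t=c["camera_matrix"],c["R"],c["t"]
    d=R.T@np.linalg.solve(K,[p[0],p[1],1.]); return -R.T@t,d/np.linalg.norm(d)
def onz(c,p,z):
    o,d=ray(c,p); return o+d*(z-o[2])/d[2]
def tri(*cp):
    A=np.zeros((3,3));b=np.zeros(3)
    rs=[ray(c,p) for c,p in cp]
    for o,d in rs:
        M=np.eye(3)-np.outer(d,d);A+=M;b+=M@o
    X=np.linalg.solve(A,b)
    return X,max(np.linalg.norm((np.eye(3)-np.outer(d,d))@(X-o)) for o,d in rs)
def proj(c,X):
    v=c["camera_matrix"]@(c["R"]@np.asarray(X,float)+c["t"]); return v[:2]/v[2]
def save(c,name,box=None,s=1):
    im=np.ascontiguousarray(c["pixels"][:,:,::-1])
    if box: im=im[box[1]:box[3],box[0]:box[2]]
    im=cv2.resize(im,None,fx=s,fy=s,interpolation=cv2.INTER_CUBIC); cv2.imwrite(f"pics/{name}.png",im)
def comps(m,a=30):
    n,l,s,ce=cv2.connectedComponentsWithStats(m.astype(np.uint8))
    return [(ce[i].round(1).tolist(),s[i].tolist()) for i in range(1,n) if s[i][4]>=a]
def show(): 
    o=get_obs(); print(round(o["time"],2),o["position"].round(4),o["tool_rot"].round(3),o["ft_force"].round(1),round(o["grip_width"],4))
E
python3 - <<'E'
from h import *
a=camera("scene");b=camera("side")
save(a,"s1",(80,120,270,310),3);save(b,"d1",(350,60,540,240),4);save(a,"s2",(250,130,400,270),5);save(b,"d2",(270,190,420,360),3.5)
for c in(a,b):
    hsv=cv2.cvtColor(c["pixels"],cv2.COLOR_RGB2HSV)
    m=(hsv[...,0]>18)&(hsv[...,0]<30)&(hsv[...,1]>170)&(hsv[...,2]>120)
    print("yel",comps(m))
    m=(hsv[...,1]<28)&(hsv[...,2]>140)
E
```

```text
yel [([360.9, 153.7], [356, 149, 15, 10, 67]), ([336.0, 158.5], [332, 154, 12, 10, 52]), ([308.9, 163.9], [305, 159, 13, 11, 60]), ([282.1, 169.3], [278, 165, 13, 9, 53]), ([429.6, 188.3], [419, 181, 26, 14, 213])]
yel [([228.3, 300.1], [219, 291, 17, 16, 63])]
```

View pics/s1.png

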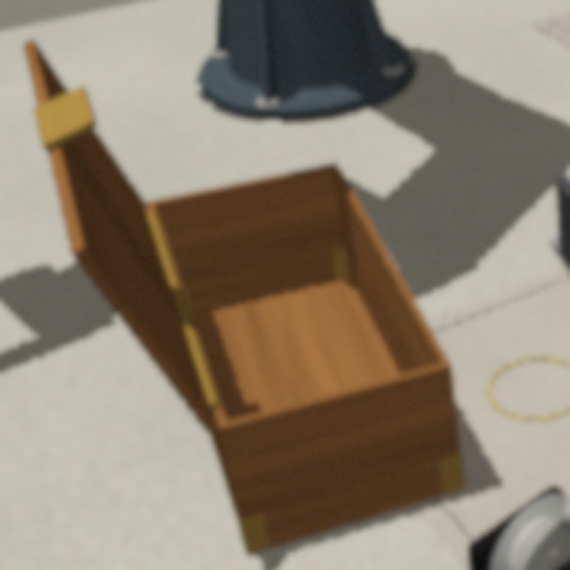

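View pics/d1.png

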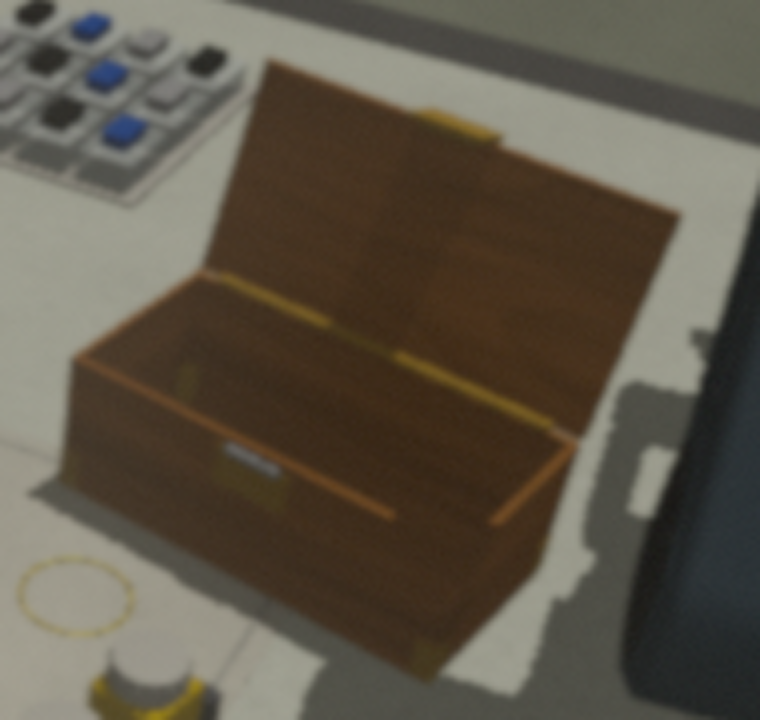

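View pics/s2.png

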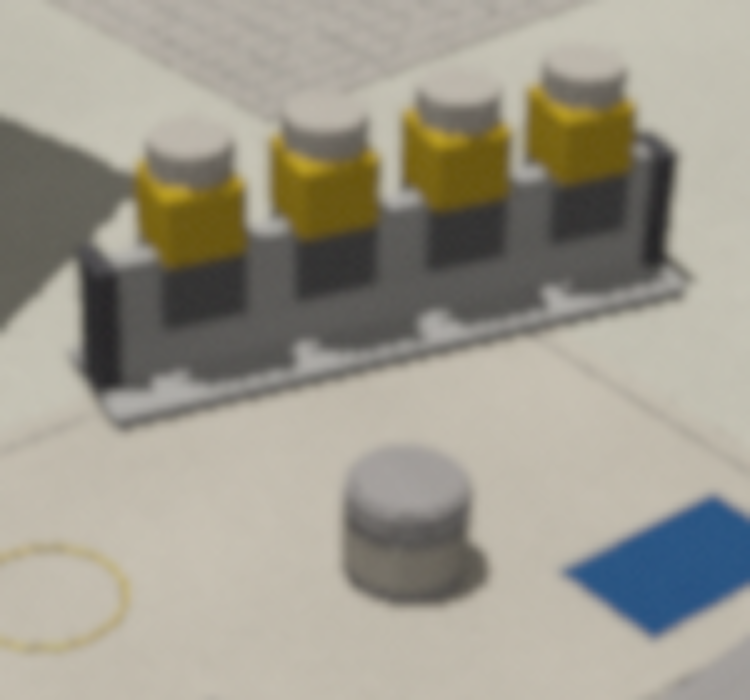

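View pics/d2.png

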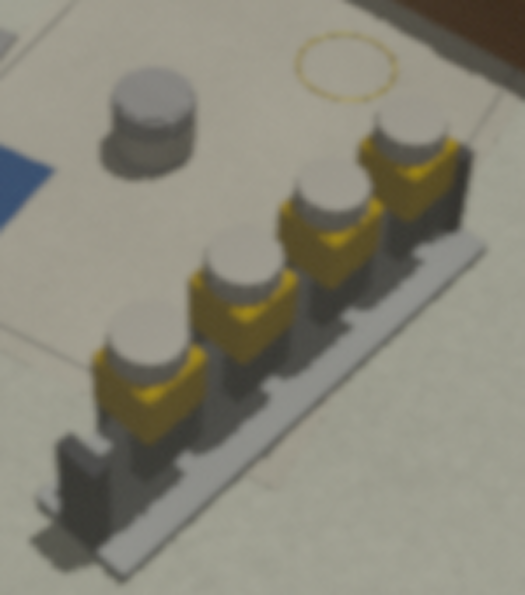

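```bash
python3 - <<'E'
from h import *
a=camera("scene");b=camera("side")
def f(p,o,s): return (np.array(p)+.5)/s-.5+np.array(o)
S2=lambda p:f(p,(250,130),5); D2=lambda p:f(p,(270,190),3.5); S1=lambda p:f(p,(80,120),3); D1=lambda p:f(p,(350,60),4)
for n,p,q,z in [("p1",(190,138),(412,118),.133),("p2",(323,110),(332,183),.133),("p3",(459,88),(244,255),.133),("p4",(585,62),(148,335),.133),("tin",(406,480),(153,95),.05)]:
    print(n,onz(a,S2(p),z).round(4),onz(b,D2(q),z).round(4),*[np.round(v,4) for v in tri((a,S2(p)),(b,D2(q)))])
for n,p,q,z in [("far+y",(447,365),(77,357),.103),("far-y",(215,428),(205,272),.103),("near-y",(150,207),(575,443),.103),("near+y",(335,168),(400,522),.103),("bot far+y",(462,488),(68,485),0),("bot far-y",(250,550),None,0),("bot near+y",None,(430,682),0)]:
    print(n,p and onz(a,S1(p),z).round(4),q and onz(b,D1(q),z).round(4))
for n,p,q in [("lid far",(78,250),(270,62)),("lid near",(30,42),(680,213))]:
    print(n,*[np.round(v,4) for v in tri((a,S1(p)),(b,D1(q)))])
for n,p in [("railend bot",(120,428)),("railend bot far",(690,283))]: print(n,onz(a,S2(p),0).round(4))
for n,p in [("",(120,582)),("",(485,245)),("",(40,500))]: print(n,onz(b,D2(p),0.005).round(4))
E
```

```text
p1 [0.4611 0.0859 0.133 ] [0.4606 0.0868 0.133 ] [0.4606 0.0863 0.1326] 0.0001
p2 [0.4716 0.1545 0.133 ] [0.4736 0.1566 0.133 ] [0.4729 0.1552 0.1328] 0.0014
p3 [0.4887 0.2238 0.133 ] [0.4865 0.2272 0.133 ] [0.4869 0.2258 0.1316] 0.0004
p4 [0.5003 0.2947 0.133 ] [0.4989 0.298  0.133 ] [0.499  0.2967 0.1318] 0.0006
tin [0.6445 0.0772 0.05  ] [0.6428 0.0819 0.05  ] [0.6433 0.0794 0.0481] 0.001
far+y [ 0.6356 -0.1571  0.103 ] [ 0.6348 -0.1562  0.103 ]
far-y [ 0.6143 -0.2953  0.103 ] [ 0.6114 -0.2918  0.103 ]
near-y [ 0.3485 -0.2494  0.103 ] [ 0.3438 -0.2472  0.103 ]
near+y [ 0.3685 -0.116   0.103 ] [ 0.4038 -0.1181  0.103 ]
bot far+y [ 0.6359 -0.1554  0.    ] [ 0.6323 -0.1558  0.    ]
bot far-y [ 0.6121 -0.2903  0.    ] None
bot near+y None [ 0.3625 -0.1147  0.    ]
lid far [ 0.6067 -0.3403  0.2379] 0.0008
lid near [ 0.3348 -0.2971  0.2397] 0.0001
railend bot [0.4795 0.0323 0.    ]
railend bot far [0.5319 0.3557 0.    ]
 [0.4772 0.3564 0.005 ]
 [0.4184 0.0392 0.005 ]
 [0.5414 0.3407 0.005 ]
```

Request:
{"name": "arm_command", "arguments": {
  "plan": [
    [[0,0,1.6],1.6],
    [[0,0,3.2],3.2],
    [[0.6,1.8,3.2],4.8],
    [[1.2,3.6,3.2],6.4],
    [[1.8,5.4,3.2],8.0]
  ]
}}

```text
time: 0.85
position: [0.2723, -0.4459, 0.3028]
tool_rot: [0.362, -0.607, 0.608, -0.362]
ft_force: [0.2, -0.4, -0.5]
grip_width: 0.087
```

Request:
{"name": "arm_command", "arguments": {
  "plan": [
    [[0.6,1.8,0],1.2],
    [[1.2,3.6,0],2.4],
    [[1.8,5.4,0],3.6],
    [[2.4,7.2,0],3.6],
    [[3.0,9.0,0],3.6]
  ]
}}

```text
time: 1.35
position: [0.3473, -0.2205, 0.3028]
tool_rot: [0.451, -0.544, 0.545, -0.451]
ft_force: [-0.3, 0.0, -0.7]
grip_width: 0.0871
```

Request:
{"name": "arm_command", "arguments": {
  "plan": [
    [[0.6,1.8,0],0],
    [[1.2,3.6,0],0],
    [[1.8,5.4,0],0],
    [[2.4,7.2,0],0],
    [[3.0,9.0,0],0]
  ]
}}

```text
time: 1.85
position: [0.4224, 0.0046, 0.3029]
tool_rot: [0.451, -0.544, 0.545, -0.451]
ft_force: [1.0, -0.9, 0.3]
grip_width: 0.0869
```

```bash
python3 - <<'E'
from h import *
show();w=camera("wrist");save(w,"w1")
for x in w["R"]: print(x.round(3))
print((-w["R"].T@w["t"]).round(4))
E
```

```text
1.85 [0.4224 0.0046 0.3029] [ 0.451 -0.544  0.545 -0.451] [ 1.  -0.9  0.3] 0.0869
[ 0.983 -0.185  0.001]
[-0.177 -0.935  0.306]
[-0.055 -0.301 -0.952]
[0.4373 0.0879 0.4656]
```

View pics/w1.png

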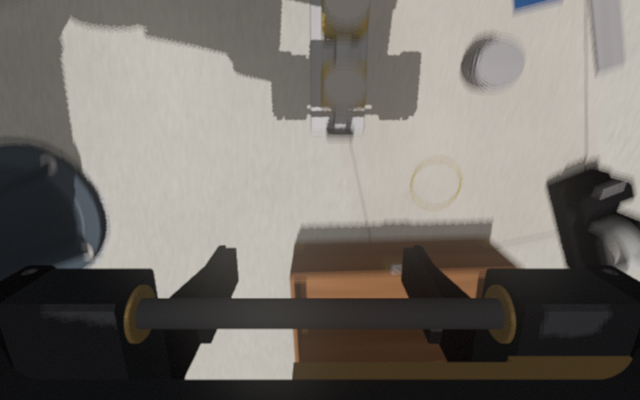

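Request:
{"name": "arm_command", "arguments": {
  "plan": [
    [[0.75,1.65,0],0],
    [[1.5,3.3,0],0],
    [[1.5,3.3,0],0]
  ]
}}

```text
time: 2.2
position: [0.4613, 0.0891, 0.3028]
tool_rot: [0.452, -0.543, 0.543, -0.454]
ft_force: [-0.2, -0.3, 0.4]
grip_width: 0.0869
```

```bash
python3 - <<'E'
from h import *
show();w=camera("wrist");save(w,"w2",(220,0,460,300),2)
E
```

```text
2.2 [0.4613 0.0891 0.3028] [ 0.452 -0.543  0.543 -0.454] [-0.2 -0.3  0.4] 0.0869
```

View pics/w2.png

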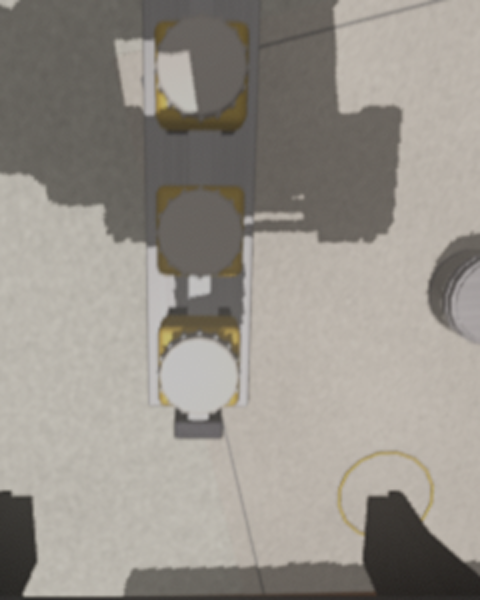

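```bash
python3 - <<'E'
from h import *
w=camera("wrist")
for p in [(199,376),(201,232),(202,66)]: print(onz(w,(np.array(p)+.5)/2-.5+[220,0],.133).round(4))
E
```

```text
[0.4587 0.0837 0.133 ]
[0.4722 0.1525 0.133 ]
[0.4853 0.222  0.133 ]
```

```bash
python3 - <<'E'
from h import *
show()
E
```

```text
2.3 [0.4593 0.0857 0.3023] [-0.452  0.544 -0.544  0.452] [-0.2  0.   0.4] 0.087
```

Request:
{"name": "arm_command", "arguments": {
  "plan": [
    [[0.04,-0.05,-2],0],
    [[0.04,-0.05,-4],0],
    [[0.04,-0.05,-6],0],
    [[0.04,-0.05,-8],0],
    [[0.04,-0.05,-8.8],0]
  ]
}}

```text
time: 2.8
position: [0.4573, 0.0822, 0.0792]
tool_rot: [-0.453, 0.547, -0.543, 0.448]
ft_force: [0.5, -0.5, 0.8]
grip_width: 0.0869
```

Request:
{"name": "arm_command", "arguments": {
  "plan": [
    [[0,0,0],0],
    [[0,0,0],0],
    [[0,0,0],0],
    [[0,0,0],0],
    [[0,0,0],0]
  ],
  "fingers": -1,
  "force": 40
}}

```text
time: 3.3
position: [0.4615, 0.0839, 0.0839]
tool_rot: [0.45, -0.544, 0.545, -0.452]
ft_force: [-0.1, 0.3, 0.1]
grip_width: 0.0548
```

Request:
{"name": "arm_command", "arguments": {
  "plan": [
    [[0,0,0],0],
    [[0,0,0],0],
    [[0,0,0],0]
  ]
}}

```text
time: 3.6
position: [0.461, 0.084, 0.0832]
tool_rot: [0.451, -0.544, 0.545, -0.452]
ft_force: [-1.2, 0.1, 5.5]
grip_width: 0.0436
```

Request:
{"name": "arm_command", "arguments": {
  "plan": [
    [[0,0,0.2],0],
    [[0,0,0.4],0],
    [[0,0,0.7],0],
    [[0,0,1.2],0],
    [[0,0,1.8],0]
  ]
}}

```text
time: 4.1
position: [0.4591, 0.0842, 0.1279]
tool_rot: [-0.452, 0.545, -0.544, 0.45]
ft_force: [-1.2, 0.2, -0.7]
grip_width: 0.0438
```

Request:
{"name": "arm_command", "arguments": {
  "plan": [
    [[0,0,1],0],
    [[0,0,2],0],
    [[0,0,3.2],0],
    [[0,0,3.2],0]
  ]
}}

```text
time: 4.5
position: [0.4622, 0.0841, 0.2111]
tool_rot: [0.45, -0.543, 0.546, -0.453]
ft_force: [-0.6, -0.2, -2.3]
grip_width: 0.0435
```

```bash
python3 - <<'E'
from h import *
show();w=camera("side");save(w,"d3",(270,120,540,320),2.8)
E
```

```text
4.5 [0.4622 0.0841 0.2111] [ 0.45  -0.543  0.546 -0.453] [-0.6 -0.2 -2.3] 0.0435
```

View pics/d3.png

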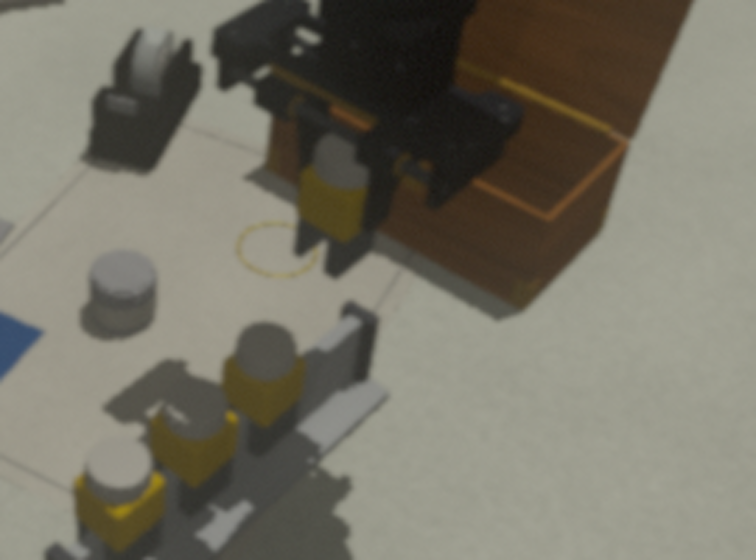

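```bash
python3 - <<'E'
from h import *
show();b=camera("side");
for p in [(549,217),(625,143)]: print(onz(b,(np.array(p)+.5)/2.8-.5+[270,120],.103))
print(onz(b,(np.array((505,318))+.5)/2.8-.5+[270,120],.0))
show()
E
```

```text
4.55 [0.4609 0.0841 0.2093] [ 0.45  -0.544  0.545 -0.452] [-0.2 -0.3 -1.4] 0.0438
[ 0.36454721 -0.11527411  0.103     ]
[ 0.3442591  -0.24510939  0.103     ]
[ 0.37272698 -0.09533513  0.        ]
4.6 [0.4599 0.0841 0.208 ] [-0.451  0.544 -0.544  0.451] [-0.5  0.8 -1.1] 0.0439
```

Request:
{"name": "arm_command", "arguments": {
  "plan": [
    [[-0.4,-1.9,0],0.3],
    [[-0.8,-3.8,0],0.3],
    [[-1.2,-5.7,0],0.3],
    [[-1.6,-7.6,0],0.3],
    [[-2.0,-9.4,0],0.3]
  ]
}}

```text
time: 5.1
position: [0.4086, -0.1519, 0.2062]
tool_rot: [-0.459, 0.54, -0.537, 0.458]
ft_force: [0.6, 0.2, -0.8]
grip_width: 0.0437
```

Request:
{"name": "arm_command", "arguments": {
  "plan": [
    [[-0.25,-1.3,0],0],
    [[-0.46,-2.64,0],0],
    [[-0.46,-2.64,0],0],
    [[-0.46,-2.64,0],0]
  ]
}}

```text
time: 5.5
position: [0.3977, -0.2165, 0.2061]
tool_rot: [-0.458, 0.541, -0.537, 0.458]
ft_force: [-0.5, -0.1, -0.3]
grip_width: 0.0436
```

```bash
python3 - <<'E'
from h import *
show();w=camera("side");save(w,"d4",(340,50,540,250),3);w=camera("scene");save(w,"s4",(80,100,270,310),2.8);show()
E
```

```text
5.5 [ 0.3977 -0.2165  0.2061] [-0.458  0.541 -0.537  0.458] [-0.5 -0.1 -0.3] 0.0436
5.6 [ 0.3981 -0.2153  0.2065] [-0.458  0.54  -0.537  0.458] [ 0.5  0.  -1. ] 0.0435
```

View pics/d4.png

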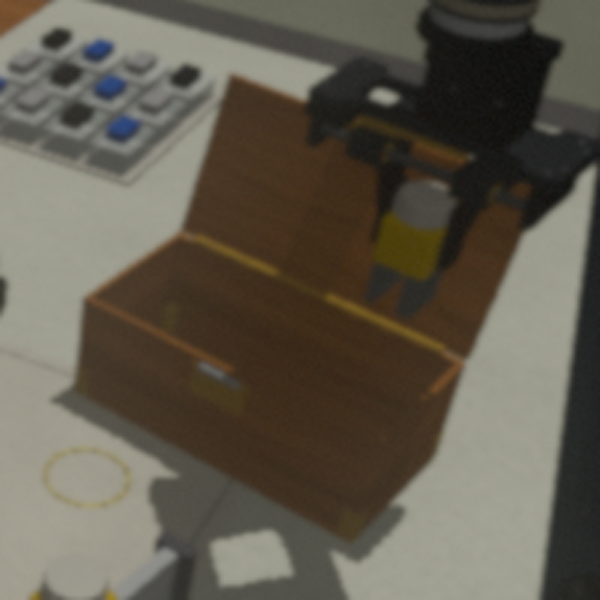

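View pics/s4.png

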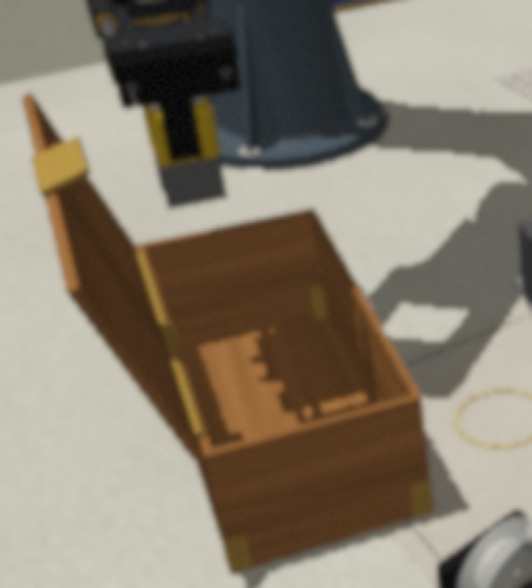

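Request:
{"name": "arm_command", "arguments": {
  "plan": [
    [[0,0,-1.6],0],
    [[0,0,-3.2],0],
    [[0,0,-4.8],0],
    [[0,0,-5.7],0],
    [[0,0,-6.1],0]
  ]
}}

```text
time: 6.1
position: [0.3979, -0.2144, 0.053]
tool_rot: [-0.459, 0.54, -0.536, 0.459]
ft_force: [0.6, 0.4, -0.5]
grip_width: 0.0441
```

Request:
{"name": "arm_command", "arguments": {
  "plan": [
    [[0,0,-0.1],0],
    [[0,0,-0.15],0],
    [[0,0,-0.2],0]
  ]
}}

```text
time: 6.4
position: [0.3999, -0.2173, 0.051]
tool_rot: [0.458, -0.537, 0.539, -0.459]
ft_force: [-0.1, 0.2, -1.8]
grip_width: 0.0439
```

Request:
{"name": "arm_command", "arguments": {
  "plan": [
    [[0,0,-0.05],0],
    [[0,0,-0.1],0],
    [[0,0,-0.1],0]
  ]
}}

```text
time: 6.7
position: [0.3992, -0.2172, 0.0479]
tool_rot: [0.458, -0.538, 0.539, -0.458]
ft_force: [-0.0, 0.4, -0.3]
grip_width: 0.0438
```

Request:
{"name": "arm_command", "arguments": {
  "plan": [
    [[0,0,0],0],
    [[0,0,0],0],
    [[0,0,0],0],
    [[0,0,0],0]
  ],
  "fingers": 0.5
}}

```text
time: 7.1
position: [0.3999, -0.2174, 0.0477]
tool_rot: [0.458, -0.538, 0.539, -0.458]
ft_force: [4.6, 2.3, -0.1]
grip_width: 0.0633
```

Request:
{"name": "arm_command", "arguments": {
  "plan": [
    [[0,0,1],0],
    [[0,0,2.5],0],
    [[0,0,4.5],0],
    [[0,0,6.2],0],
    [[0,0,6.2],0]
  ],
  "fingers": 1
}}

```text
time: 7.6
position: [0.402, -0.2195, 0.2077]
tool_rot: [0.458, -0.534, 0.543, -0.459]
ft_force: [0.7, -0.4, -0.4]
grip_width: 0.0864
```

```bash
python3 - <<'E'
from h import *
show();w=camera("side");save(w,"d5",(270,80,540,320),2.8);w=camera("scene");save(w,"s5",(80,100,270,310),2.8);show()
E
```

```text
7.6 [ 0.402  -0.2195  0.2077] [ 0.458 -0.534  0.543 -0.459] [ 0.7 -0.4 -0.4] 0.0864
7.7 [ 0.3993 -0.2172  0.2034] [ 0.458 -0.538  0.539 -0.458] [ 0.4  1.  -0.7] 0.0865
```

View pics/s5.png

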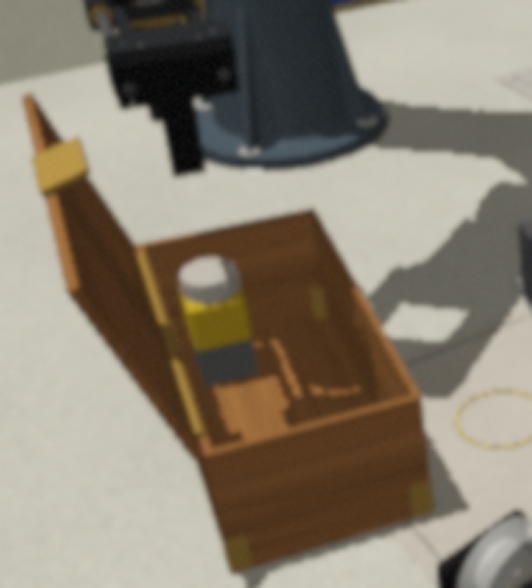

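View pics/d5.png

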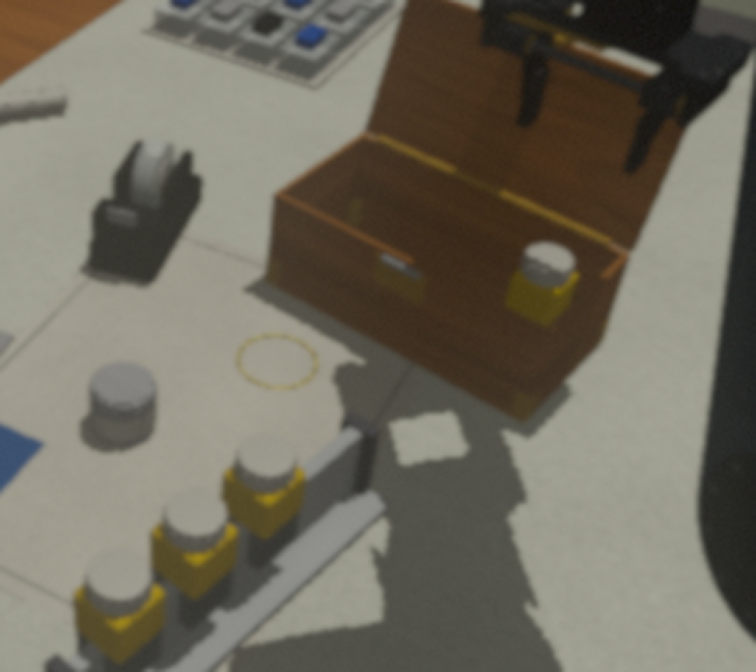

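Request:
{"name": "arm_command", "arguments": {
  "plan": [
    [[0.38,1.9,0],-0.3],
    [[0.76,3.8,0],-0.3],
    [[1.14,5.7,0],-0.3],
    [[1.52,7.6,0],-0.3],
    [[1.9,9.5,0],-0.3]
  ]
}}

```text
time: 8.2
position: [0.4451, 0.0225, 0.2006]
tool_rot: [-0.452, 0.546, -0.543, 0.45]
ft_force: [1.1, -0.1, -0.2]
grip_width: 0.0869
```

Request:
{"name": "arm_command", "arguments": {
  "plan": [
    [[0.38,1.9,0],0],
    [[0.76,3.8,0],0],
    [[1.0,5.0,0],0],
    [[1.08,5.37,0],0],
    [[1.08,5.37,0],0]
  ]
}}

```text
time: 8.7
position: [0.4725, 0.1554, 0.2008]
tool_rot: [-0.453, 0.544, -0.543, 0.451]
ft_force: [-0.2, -0.0, 0.7]
grip_width: 0.0871
```

```bash
python3 - <<'E'
from h import *
w=camera("wrist");show();save(w,"w3",(170,100,480,400),2)
E
```

```text
8.75 [0.4724 0.1543 0.2011] [-0.453  0.545 -0.544  0.45 ] [-0.5 -0.2 -0.2] 0.0871
```

View pics/w3.png

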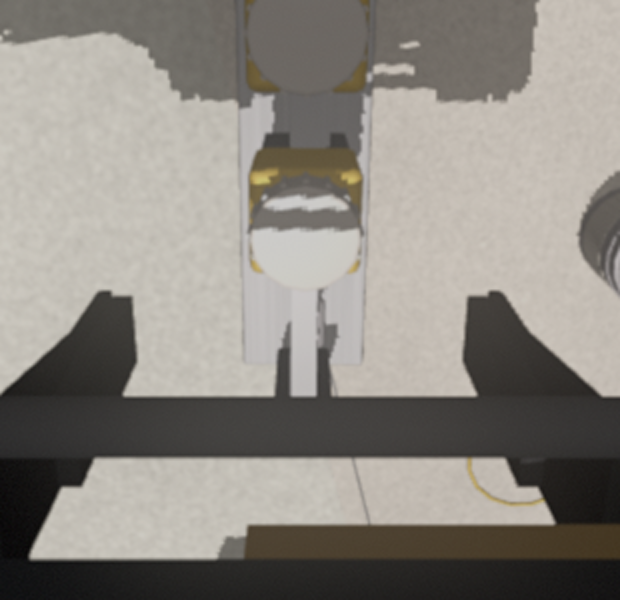

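Request:
{"name": "arm_command", "arguments": {
  "plan": [
    [[0,0,-1.6],0],
    [[0,0,-3.2],0],
    [[0,0,-4.4],0],
    [[0,0,-4.75],0],
    [[0,0,-4.75],0]
  ]
}}

```text
time: 9.25
position: [0.4725, 0.1532, 0.0827]
tool_rot: [-0.452, 0.546, -0.544, 0.449]
ft_force: [0.0, -0.5, 1.2]
grip_width: 0.0871
```

Request:
{"name": "arm_command", "arguments": {
  "plan": [
    [[0,0,0],0],
    [[0,0,0],0],
    [[0,0,0],0],
    [[0,0,0],0],
    [[0,0,0],0]
  ],
  "fingers": -1,
  "force": 40
}}

```text
time: 9.75
position: [0.4739, 0.1549, 0.0844]
tool_rot: [0.451, -0.544, 0.545, -0.452]
ft_force: [-0.0, -0.2, -0.6]
grip_width: 0.0549
```

Request:
{"name": "arm_command", "arguments": {
  "plan": [
    [[0,0,0],0],
    [[0,0,0],0],
    [[0,0,0],0]
  ]
}}

```text
time: 10.05
position: [0.4738, 0.1548, 0.084]
tool_rot: [0.451, -0.544, 0.545, -0.451]
ft_force: [0.0, 0.7, 2.6]
grip_width: 0.0437
```

Request:
{"name": "arm_command", "arguments": {
  "plan": [
    [[0,0,0.2],0],
    [[0,0,0.4],0],
    [[0,0,0.7],0],
    [[0,0,1.2],0],
    [[0,0,1.8],0]
  ]
}}

```text
time: 10.55
position: [0.4719, 0.1547, 0.1291]
tool_rot: [-0.452, 0.545, -0.544, 0.45]
ft_force: [0.4, 0.2, -0.7]
grip_width: 0.0437
```

Request:
{"name": "arm_command", "arguments": {
  "plan": [
    [[0,0,1],0],
    [[0,0,2],0],
    [[0,0,3.2],0],
    [[0,0,3.2],0],
    [[0,0,3.2],0]
  ]
}}

```text
time: 11.05
position: [0.4727, 0.1548, 0.2092]
tool_rot: [-0.451, 0.545, -0.544, 0.451]
ft_force: [-0.2, -0.5, -2.5]
grip_width: 0.0435
```

Request:
{"name": "arm_command", "arguments": {
  "plan": [
    [[0.06,-1.9,0],0.3],
    [[0.12,-3.8,0],0.3],
    [[0.18,-5.7,0],0.3],
    [[0.24,-7.6,0],0.3],
    [[0.3,-9.5,0],0.3]
  ]
}}

```text
time: 11.55
position: [0.4791, -0.0838, 0.207]
tool_rot: [-0.459, 0.54, -0.537, 0.458]
ft_force: [0.6, 0.7, -1.6]
grip_width: 0.0439
```

Request:
{"name": "arm_command", "arguments": {
  "plan": [
    [[0.06,-1.9,0],0],
    [[0.12,-3.8,0],0],
    [[0.18,-5.3,0],0],
    [[0.19,-5.95,0],0],
    [[0.19,-5.95,0],0]
  ]
}}

```text
time: 12.05
position: [0.4849, -0.2329, 0.2072]
tool_rot: [-0.458, 0.54, -0.538, 0.457]
ft_force: [-0.3, 1.1, -1.7]
grip_width: 0.0436
```

Request:
{"name": "arm_command", "arguments": {
  "plan": [
    [[0,0,-1.6],0],
    [[0,0,-3.2],0],
    [[0,0,-4.8],0],
    [[0,0,-5.8],0],
    [[0,0,-6.1],0]
  ]
}}

```text
time: 12.55
position: [0.4831, -0.2274, 0.0531]
tool_rot: [-0.459, 0.541, -0.535, 0.458]
ft_force: [-0.4, 0.3, -2.4]
grip_width: 0.0437
```

Request:
{"name": "arm_command", "arguments": {
  "plan": [
    [[0,0,-0.1],0],
    [[0,0,-0.2],0],
    [[0,0,-0.25],0],
    [[0,0,-0.3],0]
  ]
}}

```text
time: 12.95
position: [0.4866, -0.2319, 0.05]
tool_rot: [0.458, -0.538, 0.539, -0.459]
ft_force: [0.5, -0.2, -2.1]
grip_width: 0.0443
```

Request:
{"name": "arm_command", "arguments": {
  "plan": [
    [[0,0,-0.05],0],
    [[0,0,-0.08],0],
    [[0,0,-0.08],0]
  ]
}}

```text
time: 13.25
position: [0.4862, -0.2319, 0.048]
tool_rot: [0.458, -0.538, 0.539, -0.458]
ft_force: [-0.7, -0.2, 4.5]
grip_width: 0.0437
```

Request:
{"name": "arm_command", "arguments": {
  "plan": [
    [[0,0,0],0],
    [[0,0,0],0],
    [[0,0,0],0],
    [[0,0,0],0]
  ],
  "fingers": 0.5
}}

```text
time: 13.65
position: [0.4858, -0.2316, 0.0468]
tool_rot: [0.458, -0.538, 0.539, -0.458]
ft_force: [-0.4, -0.2, -0.9]
grip_width: 0.0631
```

Request:
{"name": "arm_command", "arguments": {
  "plan": [
    [[0,0,1],0],
    [[0,0,2.5],0],
    [[0,0,4.5],0],
    [[0,0,6.2],0],
    [[0,0,6.2],0]
  ],
  "fingers": 1
}}

```text
time: 14.15
position: [0.4893, -0.234, 0.2078]
tool_rot: [0.457, -0.534, 0.543, -0.459]
ft_force: [0.6, 0.1, 0.7]
grip_width: 0.0861
```

```bash
python3 - <<'E'
from h import *
show();w=camera("side");save(w,"d6",(270,80,540,320),2.8);w=camera("scene");save(w,"s6",(80,100,350,310),2.6);show()
E
```

```text
14.15 [ 0.4893 -0.234   0.2078] [ 0.457 -0.534  0.543 -0.459] [0.6 0.1 0.7] 0.0861
14.25 [ 0.4861 -0.2317  0.2028] [ 0.458 -0.538  0.539 -0.458] [-0.6  0.4 -0.1] 0.0866
```

View pics/s6.png

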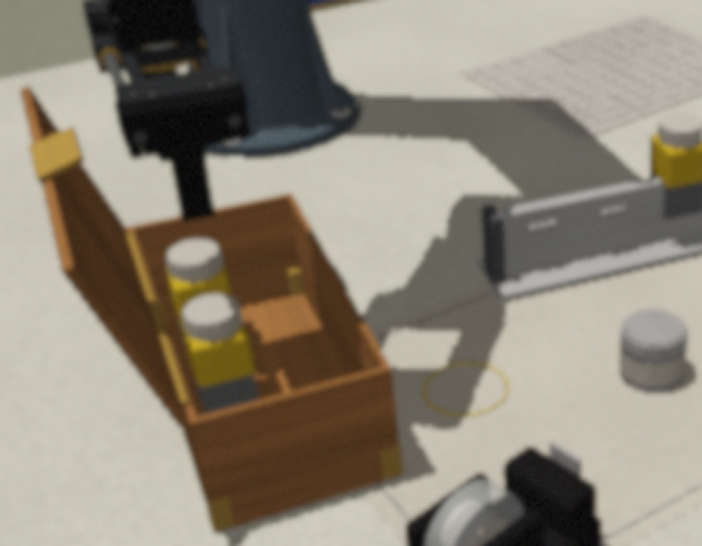

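View pics/d6.png

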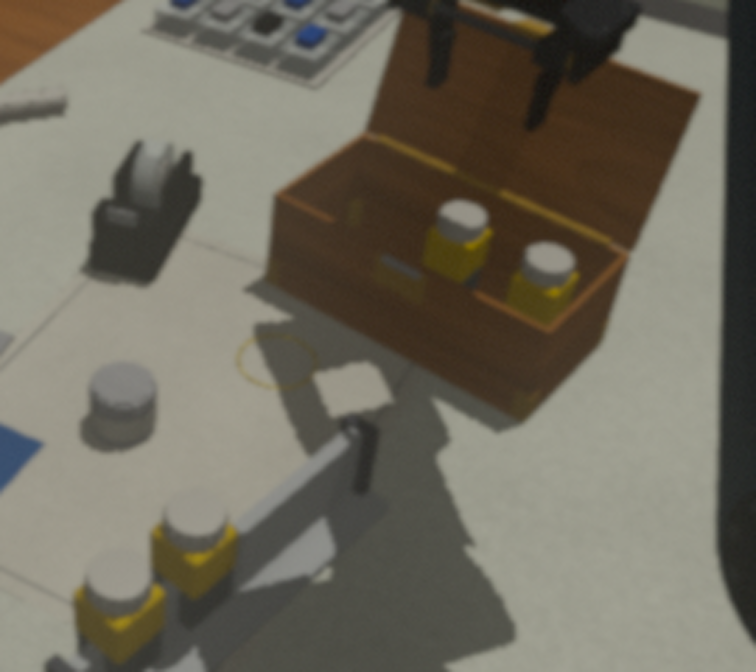

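Both pots stand upright in the box, and the tin hasn't moved. Now for pot 3.

Request:
{"name": "arm_command", "arguments": {
  "plan": [
    [[0,1.9,0],-0.3],
    [[0,3.8,0],-0.3],
    [[0,5.7,0],-0.3],
    [[0,7.6,0],-0.3],
    [[0,9.5,0],-0.3]
  ]
}}

```text
time: 14.75
position: [0.484, 0.008, 0.1997]
tool_rot: [-0.452, 0.546, -0.543, 0.45]
ft_force: [1.6, -0.9, 0.7]
grip_width: 0.087
```

Request:
{"name": "arm_command", "arguments": {
  "plan": [
    [[0,1.9,0],0],
    [[0,3.8,0],0],
    [[0,5.7,0],0],
    [[0,7.6,0],0],
    [[0,8.76,0],0]
  ]
}}

```text
time: 15.25
position: [0.4838, 0.2277, 0.1995]
tool_rot: [-0.453, 0.545, -0.543, 0.451]
ft_force: [0.3, -1.5, -0.2]
grip_width: 0.0871
```

Request:
{"name": "arm_command", "arguments": {
  "plan": [
    [[0,0,0],0],
    [[0,0,-1.6],0],
    [[0,0,-3.2],0],
    [[0,0,-4.4],0],
    [[0,0,-4.8],0]
  ]
}}

```text
time: 15.75
position: [0.4823, 0.223, 0.0776]
tool_rot: [-0.454, 0.546, -0.543, 0.448]
ft_force: [0.1, -0.2, 0.8]
grip_width: 0.0866
```

Request:
{"name": "arm_command", "arguments": {
  "plan": [
    [[0,0,0],0],
    [[0,0,0],0],
    [[0,0,0],0],
    [[0,0,0],0],
    [[0,0,0],0]
  ],
  "fingers": -1,
  "force": 40
}}

```text
time: 16.25
position: [0.4865, 0.2251, 0.0829]
tool_rot: [0.451, -0.544, 0.545, -0.452]
ft_force: [-0.8, -0.1, -0.6]
grip_width: 0.0548
```

Request:
{"name": "arm_command", "arguments": {
  "plan": [
    [[0,0,0],0],
    [[0,0,0],0],
    [[0,0,0],0]
  ]
}}

```text
time: 16.55
position: [0.4865, 0.2251, 0.0825]
tool_rot: [0.451, -0.544, 0.545, -0.452]
ft_force: [0.5, -0.6, 5.1]
grip_width: 0.0437
```

Request:
{"name": "arm_command", "arguments": {
  "plan": [
    [[0,0,0.2],0],
    [[0,0,0.4],0],
    [[0,0,0.7],0],
    [[0,0,1.2],0],
    [[0,0,1.8],0]
  ]
}}

```text
time: 17.05
position: [0.484, 0.2248, 0.1274]
tool_rot: [-0.452, 0.545, -0.544, 0.45]
ft_force: [0.7, 0.2, -1.0]
grip_width: 0.0436
```

Request:
{"name": "arm_command", "arguments": {
  "plan": [
    [[0,0,1],0],
    [[0,0,2],0],
    [[0,0,3.2],0],
    [[0,0,3.2],0],
    [[0,0,3.2],0]
  ]
}}

```text
time: 17.55
position: [0.4848, 0.2251, 0.2077]
tool_rot: [-0.451, 0.545, -0.544, 0.451]
ft_force: [-1.1, -0.6, -1.3]
grip_width: 0.0436
```

Request:
{"name": "arm_command", "arguments": {
  "plan": [
    [[0.35,-1.9,0],0.3],
    [[0.7,-3.8,0],0.3],
    [[1.05,-5.7,0],0.3],
    [[1.4,-7.6,0],0.3],
    [[1.75,-9.5,0],0.3]
  ]
}}

```text
time: 18.05
position: [0.5277, -0.0137, 0.2052]
tool_rot: [-0.459, 0.54, -0.537, 0.457]
ft_force: [-0.1, -0.2, -1.6]
grip_width: 0.044
```

Request:
{"name": "arm_command", "arguments": {
  "plan": [
    [[0.35,-1.9,0],0],
    [[0.7,-3.8,0],0],
    [[1.05,-5.7,0],0],
    [[1.4,-7.6,0],0],
    [[1.72,-9.3,0],0]
  ]
}}

```text
time: 18.55
position: [0.5711, -0.2463, 0.2048]
tool_rot: [-0.458, 0.54, -0.537, 0.458]
ft_force: [0.3, 0.2, -1.4]
grip_width: 0.0433
```

Request:
{"name": "arm_command", "arguments": {
  "plan": [
    [[0,0,0],0],
    [[0,0,-1.6],0],
    [[0,0,-3.2],0],
    [[0,0,-4.8],0],
    [[0,0,-5.8],0]
  ]
}}

```text
time: 19.05
position: [0.5691, -0.2421, 0.0573]
tool_rot: [-0.459, 0.542, -0.535, 0.457]
ft_force: [-0.1, 0.6, -1.3]
grip_width: 0.0433
```

Request:
{"name": "arm_command", "arguments": {
  "plan": [
    [[0,0,-0.2],0],
    [[0,0,-0.35],0],
    [[0,0,-0.45],0],
    [[0,0,-0.5],0],
    [[0,0,-0.5],0]
  ]
}}

```text
time: 19.55
position: [0.5732, -0.2453, 0.0505]
tool_rot: [0.458, -0.538, 0.539, -0.459]
ft_force: [-0.2, -0.0, -1.5]
grip_width: 0.044
```

Request:
{"name": "arm_command", "arguments": {
  "plan": [
    [[0,0,-0.05],0],
    [[0,0,-0.1],0],
    [[0,0,-0.1],0]
  ]
}}

```text
time: 19.85
position: [0.5725, -0.245, 0.0469]
tool_rot: [0.458, -0.538, 0.539, -0.458]
ft_force: [0.3, -0.5, -1.1]
grip_width: 0.0441
```

Request:
{"name": "arm_command", "arguments": {
  "plan": [
    [[0,0,0],0],
    [[0,0,0],0],
    [[0,0,0],0],
    [[0,0,0],0]
  ],
  "fingers": 0.5
}}

```text
time: 20.25
position: [0.5718, -0.2449, 0.0469]
tool_rot: [-0.459, 0.539, -0.538, 0.458]
ft_force: [-3.9, -0.5, 3.7]
grip_width: 0.0631
```

Request:
{"name": "arm_command", "arguments": {
  "plan": [
    [[0,0,1],0],
    [[0,0,2.5],0],
    [[0,0,4.5],0],
    [[0,0,6.2],0],
    [[0,0,6.2],0]
  ],
  "fingers": 1
}}

```text
time: 20.75
position: [0.5766, -0.2474, 0.2092]
tool_rot: [0.457, -0.533, 0.544, -0.46]
ft_force: [0.5, -0.8, 0.3]
grip_width: 0.0866
```

```bash
python3 - <<'E'
from h import *
show();w=camera("side");save(w,"d7",(270,80,540,340),2.3);w=camera("scene");save(w,"s7",(80,100,380,310),2.2);show()
E
```

```text
20.75 [ 0.5766 -0.2474  0.2092] [ 0.457 -0.533  0.544 -0.46 ] [ 0.5 -0.8  0.3] 0.0866
20.85 [ 0.5731 -0.2453  0.2033] [ 0.458 -0.537  0.54  -0.459] [ 0.  -0.5 -0.1] 0.0866
```

View pics/s7.png

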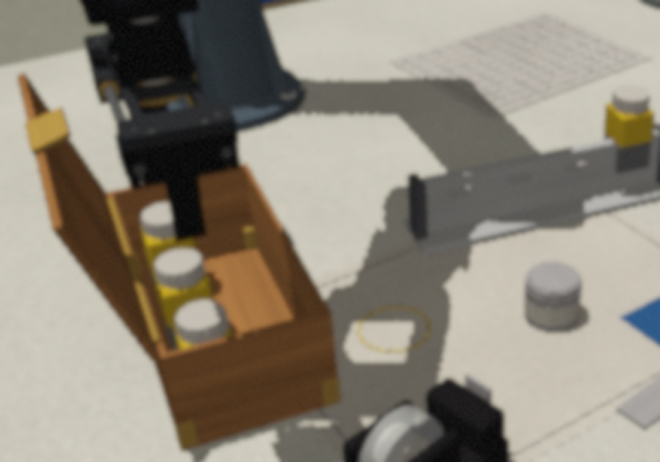

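View pics/d7.png

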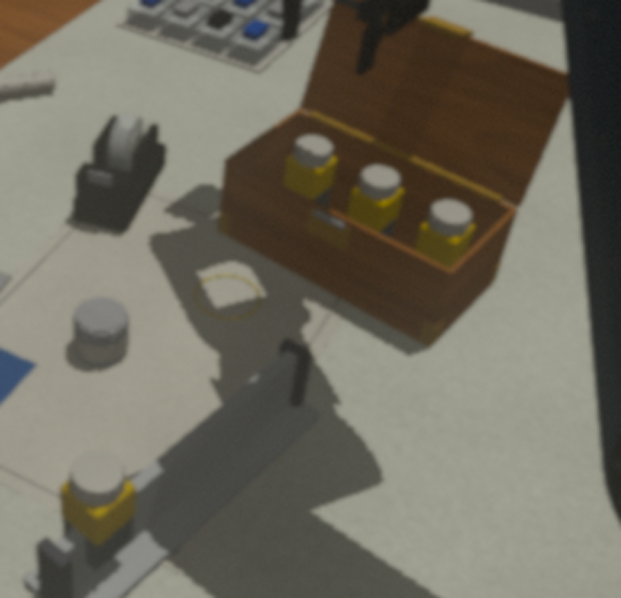

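Request:
{"name": "arm_command", "arguments": {
  "plan": [
    [[-0.26,1.9,0],-0.3],
    [[-0.52,3.8,0],-0.3],
    [[-0.78,5.7,0],-0.3],
    [[-1.04,7.6,0],-0.3],
    [[-1.3,9.5,0],-0.3]
  ]
}}

```text
time: 21.35
position: [0.5381, -0.0056, 0.1997]
tool_rot: [-0.452, 0.546, -0.543, 0.45]
ft_force: [0.6, 0.2, -0.1]
grip_width: 0.0873
```

Request:
{"name": "arm_command", "arguments": {
  "plan": [
    [[-0.26,1.9,0],0],
    [[-0.52,3.8,0],0],
    [[-0.78,5.7,0],0],
    [[-1.04,7.6,0],0],
    [[-1.3,9.5,0],0]
  ]
}}

```text
time: 21.85
position: [0.5056, 0.2315, 0.1997]
tool_rot: [-0.453, 0.545, -0.544, 0.45]
ft_force: [0.3, -0.3, -1.0]
grip_width: 0.0872
```

Request:
{"name": "arm_command", "arguments": {
  "plan": [
    [[-0.2,1.5,0],0],
    [[-0.34,2.6,0],0],
    [[-0.34,2.6,0],0]
  ]
}}

```text
time: 22.15
position: [0.4969, 0.2979, 0.1997]
tool_rot: [-0.453, 0.544, -0.543, 0.451]
ft_force: [0.2, 0.1, -0.3]
grip_width: 0.0872
```

```bash
python3 - <<'E'
from h import *
w=camera("wrist");show();save(w,"w8",(170,100,480,400),2);show()
E
```

```text
22.2 [0.4973 0.296  0.1997] [-0.454  0.544 -0.543  0.451] [0.2 0.1 0.5] 0.087
22.2 [0.4973 0.296  0.1997] [-0.454  0.544 -0.543  0.451] [0.2 0.1 0.5] 0.087
```

View pics/w8.png

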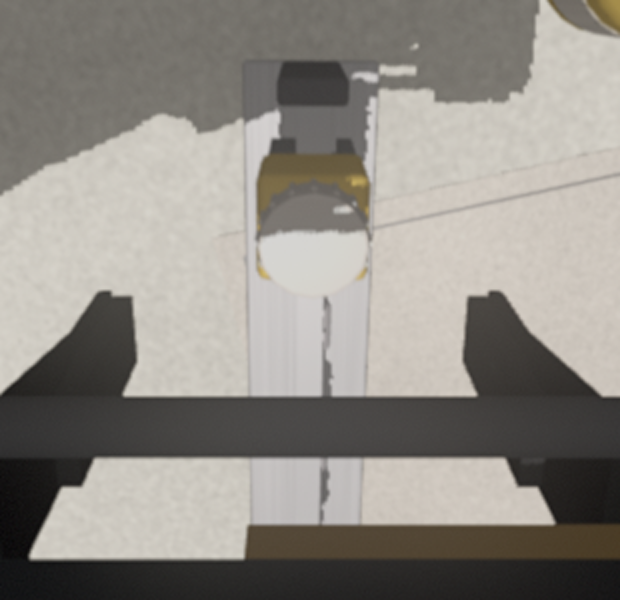

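Request:
{"name": "arm_command", "arguments": {
  "plan": [
    [[0.06,0,-1.6],0],
    [[0.06,0,-3.2],0],
    [[0.06,0,-4.4],0],
    [[0.06,0,-4.75],0],
    [[0.06,0,-4.75],0]
  ]
}}

```text
time: 22.7
position: [0.4995, 0.2934, 0.0812]
tool_rot: [-0.452, 0.545, -0.544, 0.449]
ft_force: [0.8, 1.2, -0.1]
grip_width: 0.087
```

Request:
{"name": "arm_command", "arguments": {
  "plan": [
    [[0,0,0],0],
    [[0,0,0],0],
    [[0,0,0],0],
    [[0,0,0],0],
    [[0,0,0],0]
  ],
  "fingers": -1,
  "force": 40
}}

```text
time: 23.2
position: [0.5009, 0.2952, 0.0838]
tool_rot: [0.451, -0.544, 0.545, -0.452]
ft_force: [-0.4, -0.5, 0.1]
grip_width: 0.0547
```

Request:
{"name": "arm_command", "arguments": {
  "plan": [
    [[0,0,0],0],
    [[0,0,0],0],
    [[0,0,0],0]
  ]
}}

```text
time: 23.5
position: [0.5007, 0.2951, 0.0833]
tool_rot: [0.451, -0.544, 0.544, -0.451]
ft_force: [-0.3, 0.6, 2.0]
grip_width: 0.0437
```

Request:
{"name": "arm_command", "arguments": {
  "plan": [
    [[0,0,0.2],0],
    [[0,0,0.4],0],
    [[0,0,0.7],0],
    [[0,0,1.2],0],
    [[0,0,1.8],0]
  ]
}}

```text
time: 24.0
position: [0.4993, 0.2948, 0.1286]
tool_rot: [-0.452, 0.545, -0.544, 0.45]
ft_force: [-0.4, 0.7, -2.5]
grip_width: 0.0437
```

Request:
{"name": "arm_command", "arguments": {
  "plan": [
    [[0,0,1],0],
    [[0,0,2],0],
    [[0,0,3.2],0],
    [[0,0,3.2],0],
    [[0,0,3.2],0]
  ]
}}

```text
time: 24.5
position: [0.5, 0.295, 0.2088]
tool_rot: [-0.451, 0.544, -0.544, 0.452]
ft_force: [0.1, 0.1, -3.1]
grip_width: 0.0441
```

Request:
{"name": "arm_command", "arguments": {
  "plan": [
    [[-0.38,-1.85,0],0.3],
    [[-0.76,-3.7,0],0.3],
    [[-1.14,-5.55,0],0.3],
    [[-1.52,-7.4,0],0.3],
    [[-1.9,-9.25,0],0.3]
  ]
}}

```text
time: 25.0
position: [0.4507, 0.0625, 0.2066]
tool_rot: [-0.459, 0.539, -0.537, 0.457]
ft_force: [0.7, -0.6, -2.4]
grip_width: 0.0436
```

Request:
{"name": "arm_command", "arguments": {
  "plan": [
    [[-0.38,-1.85,0],0],
    [[-0.76,-3.7,0],0],
    [[-1.14,-5.55,0],0],
    [[-1.52,-7.4,0],0],
    [[-1.8,-9.0,0],0]
  ]
}}

```text
time: 25.5
position: [0.406, -0.1624, 0.2068]
tool_rot: [-0.458, 0.54, -0.537, 0.458]
ft_force: [1.0, -0.9, -1.6]
grip_width: 0.0437
```

Request:
{"name": "arm_command", "arguments": {
  "plan": [
    [[0,0,0],0],
    [[0,0,-1.6],0],
    [[0,0,-3.2],0],
    [[0,0,-4.8],0],
    [[0,0,-5.8],0]
  ]
}}

```text
time: 26.0
position: [0.4058, -0.159, 0.0601]
tool_rot: [-0.459, 0.541, -0.536, 0.458]
ft_force: [0.0, -0.2, -3.0]
grip_width: 0.0434
```

Request:
{"name": "arm_command", "arguments": {
  "plan": [
    [[0,0,-0.2],0],
    [[0,0,-0.4],0],
    [[0,0,-0.55],0],
    [[0,0,-0.62],0],
    [[0,0,-0.62],0]
  ]
}}

```text
time: 26.5
position: [0.4086, -0.1615, 0.0482]
tool_rot: [0.458, -0.538, 0.539, -0.458]
ft_force: [0.1, 0.6, -2.4]
grip_width: 0.0438
```

Request:
{"name": "arm_command", "arguments": {
  "plan": [
    [[0,0,-0.03],0],
    [[0,0,-0.04],0]
  ]
}}

```text
time: 26.7
position: [0.4085, -0.1616, 0.0473]
tool_rot: [0.458, -0.538, 0.539, -0.458]
ft_force: [-0.4, -0.0, 5.6]
grip_width: 0.0436
```

Request:
{"name": "arm_command", "arguments": {
  "plan": [
    [[0,0,0],0],
    [[0,0,0],0],
    [[0,0,0],0],
    [[0,0,0],0]
  ],
  "fingers": 0.5
}}

```text
time: 27.1
position: [0.4089, -0.1617, 0.0467]
tool_rot: [0.458, -0.538, 0.539, -0.458]
ft_force: [3.8, 1.2, 1.1]
grip_width: 0.0628
```

Request:
{"name": "arm_command", "arguments": {
  "plan": [
    [[0,0,1],0],
    [[0,0,2.5],0],
    [[0,0,4.5],0],
    [[0,0,6.2],0],
    [[0,0,6.2],0]
  ],
  "fingers": 1
}}

```text
time: 27.6
position: [0.4111, -0.1633, 0.2066]
tool_rot: [0.457, -0.534, 0.543, -0.459]
ft_force: [1.0, -0.8, -0.1]
grip_width: 0.0859
```

```bash
python3 - <<'E'
from h import *
show();w=camera("side");save(w,"d9",(270,80,540,340),2.3);w=camera("scene");save(w,"s9",(80,100,380,310),2.2);show()
E
```

```text
27.6 [ 0.4111 -0.1633  0.2066] [ 0.457 -0.534  0.543 -0.459] [ 1.  -0.8 -0.1] 0.0859
27.7 [ 0.4083 -0.1614  0.2025] [ 0.458 -0.538  0.539 -0.459] [-0.3 -0.3 -1.8] 0.0866
```

View pics/s9.png

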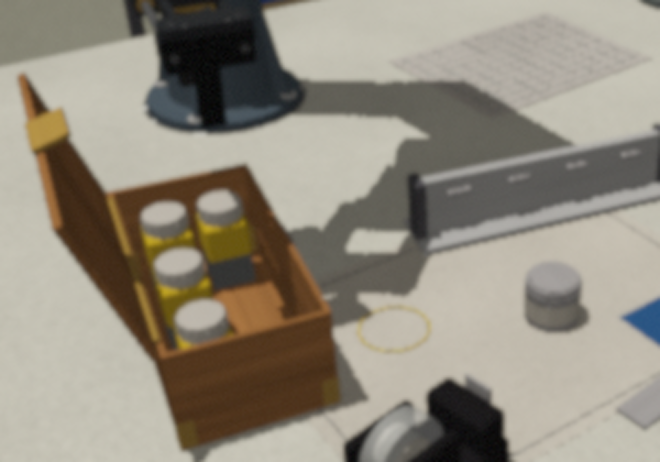

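View pics/d9.png

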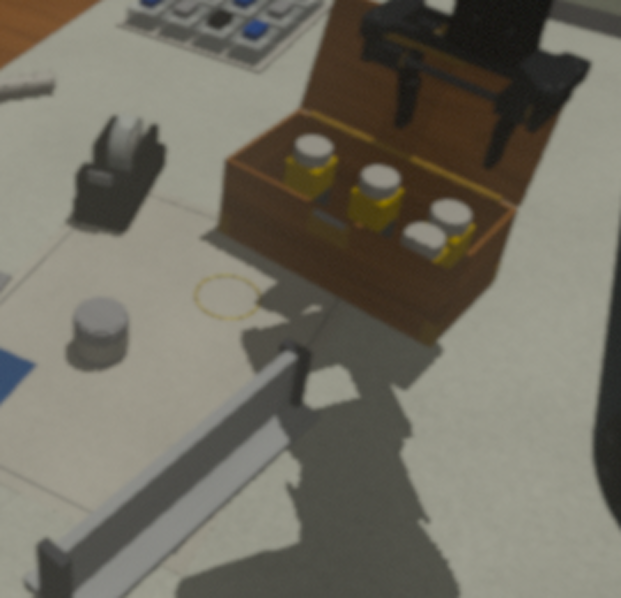

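Request:
{"name": "arm_command", "arguments": {
  "plan": [
    [[1.35,1.35,0],0],
    [[2.7,2.7,0],0],
    [[4.05,4.05,0],0],
    [[5.4,5.4,0],0],
    [[6.7,6.7,0],0]
  ]
}}

```text
time: 28.2
position: [0.5752, 0.0081, 0.1989]
tool_rot: [-0.46, 0.54, -0.537, 0.457]
ft_force: [0.7, -1.3, 0.9]
grip_width: 0.0869
```

Request:
{"name": "arm_command", "arguments": {
  "plan": [
    [[1.3,1.3,0],0],
    [[2.72,2.9,0],0],
    [[2.72,2.9,0],0],
    [[2.72,2.9,0],0]
  ]
}}

```text
time: 28.6
position: [0.6424, 0.0798, 0.1985]
tool_rot: [-0.46, 0.539, -0.537, 0.457]
ft_force: [-0.4, 0.2, -0.9]
grip_width: 0.0868
```

```bash
python3 - <<'E'
from h import *
w=camera("wrist");show();save(w,"w10",(170,100,480,400),2);show()
a=camera("scene");b=camera("side");save(a,"s10",(250,130,400,270),4);save(b,"d10",(270,150,420,280),4)
E
```

```text
28.65 [0.6417 0.0788 0.1989] [-0.46   0.539 -0.537  0.457] [-0.4 -0.4 -0.3] 0.0867
28.65 [0.6417 0.0788 0.1989] [-0.46   0.539 -0.537  0.457] [-0.4 -0.4 -0.3] 0.0867
```

View pics/w10.png

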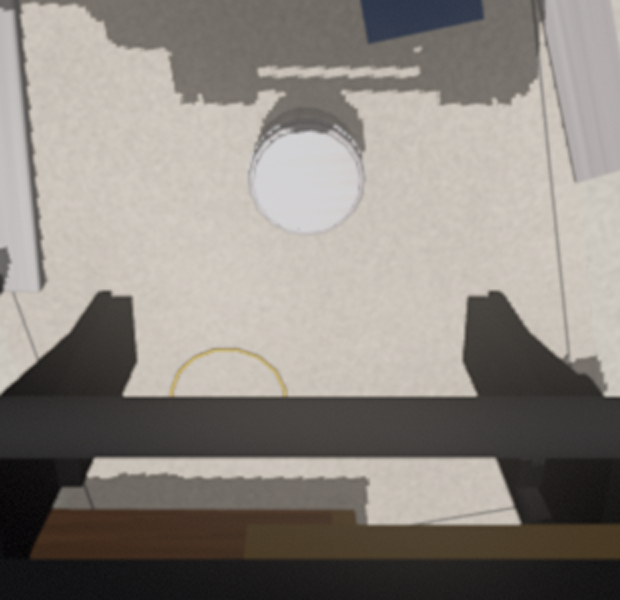

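View pics/s10.png

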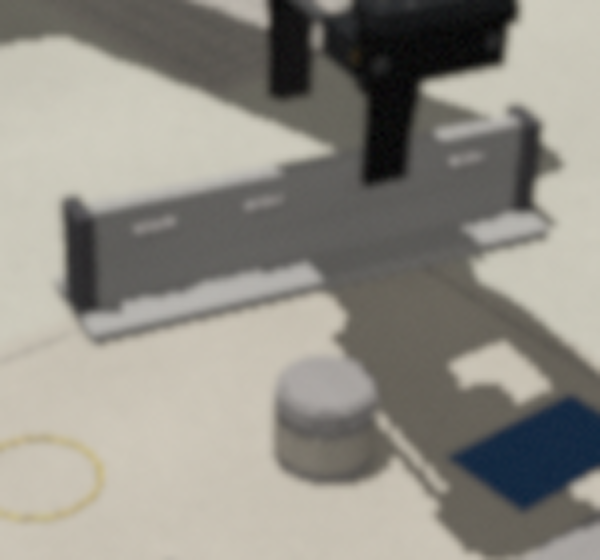

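```bash
python3 - <<'E'
from h import *
w=camera("wrist");print(onz(w,(np.array((307,178))+.5)/2-.5+[170,100],.05));show()
g=w["pixels"].astype(int); m=(g.min(2)>195)&(g.max(2)-g.min(2)<16)
print([c for c in comps(m,300)])
E
```

```text
[0.64427587 0.07782507 0.05      ]
28.8 [0.6421 0.0774 0.2006] [-0.459  0.539 -0.538  0.457] [-0.3 -0.7  0.1] 0.0871
[([323.0, 188.1], [297, 165, 53, 48, 2014])]
```

Request:
{"name": "arm_command", "arguments": {
  "plan": [
    [[0.06,0.03,-1.8],0],
    [[0.06,0.03,-3.6],0],
    [[0.06,0.03,-5.4],0],
    [[0.06,0.03,-6.4],0],
    [[0.06,0.03,-6.75],0]
  ]
}}

```text
time: 29.3
position: [0.6419, 0.0782, 0.0297]
tool_rot: [-0.46, 0.541, -0.537, 0.456]
ft_force: [-0.4, 0.1, 0.7]
grip_width: 0.0872
```

Request:
{"name": "arm_command", "arguments": {
  "plan": [
    [[0,0,0],0],
    [[0,0,0],0],
    [[0,0,0],0],
    [[0,0,0],0],
    [[0,0,0],0]
  ],
  "fingers": -1,
  "force": 40
}}

```text
time: 29.8
position: [0.6453, 0.0796, 0.0342]
tool_rot: [0.458, -0.538, 0.539, -0.459]
ft_force: [1.2, -1.3, 6.7]
grip_width: 0.0551
```

Request:
{"name": "arm_command", "arguments": {
  "plan": [
    [[0,0,0],0],
    [[0,0,0],0]
  ]
}}

```text
time: 30.0
position: [0.6453, 0.0796, 0.0342]
tool_rot: [0.458, -0.538, 0.539, -0.459]
ft_force: [-1.6, -0.6, 6.1]
grip_width: 0.055
```

Request:
{"name": "arm_command", "arguments": {
  "plan": [
    [[0,0,0.5],0],
    [[0,0,1.5],0],
    [[0,0,3],0],
    [[0,0,4.5],0],
    [[0,0,5.5],0]
  ]
}}

```text
time: 30.5
position: [0.6459, 0.0796, 0.1732]
tool_rot: [0.457, -0.538, 0.539, -0.459]
ft_force: [1.4, 0.0, -2.6]
grip_width: 0.0547
```

```bash
python3 - <<'E'
from h import *
a=camera("scene");b=camera("side");save(a,"s11",(250,80,450,270),3);save(b,"d11",(220,120,450,300),3);show()
E
```

```text
30.6 [0.6479 0.0795 0.1749] [ 0.456 -0.536  0.541 -0.461] [ 0.7 -0.2 -3.8] 0.0551
```

View pics/d11.png

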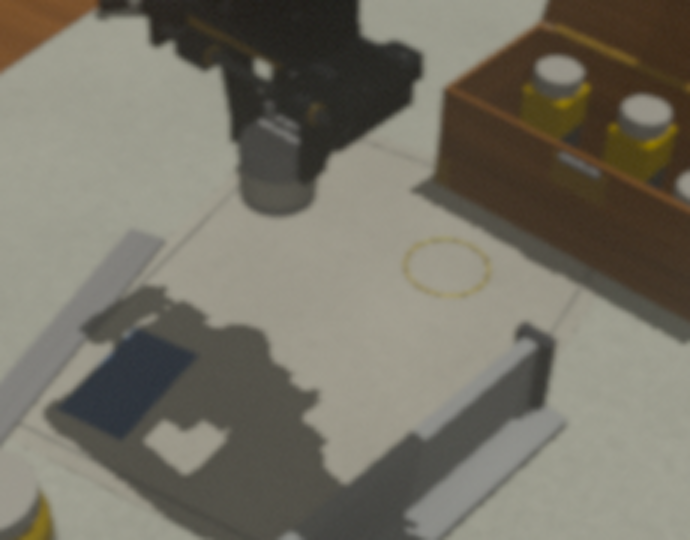

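Request:
{"name": "arm_command", "arguments": {
  "plan": [
    [[-0.66,-1.85,0],0],
    [[-1.32,-3.7,0],0],
    [[-1.98,-5.55,0],0],
    [[-2.64,-7.4,0],0],
    [[-3.3,-9.25,0],0]
  ]
}}

```text
time: 31.1
position: [0.5604, -0.1527, 0.1683]
tool_rot: [-0.459, 0.54, -0.537, 0.458]
ft_force: [0.9, -0.8, -4.6]
grip_width: 0.0549
```

Request:
{"name": "arm_command", "arguments": {
  "plan": [
    [[-0.37,-1.12,0],0],
    [[-0.37,-1.12,0],0],
    [[-0.37,-1.12,0],0],
    [[-0.37,-1.12,0],0]
  ]
}}

```text
time: 31.5
position: [0.5528, -0.1784, 0.1692]
tool_rot: [-0.459, 0.539, -0.537, 0.458]
ft_force: [-0.8, 0.4, -2.7]
grip_width: 0.055
```

```bash
python3 - <<'E'
from h import *
a=camera("scene");b=camera("side");save(a,"s12",(80,80,300,310),2.6);save(b,"d12",(300,60,540,260),3);show()
E
```

```text
31.6 [ 0.5533 -0.1782  0.1697] [-0.459  0.539 -0.538  0.459] [-0.7  0.4 -3.4] 0.0549
```

View pics/d12.png

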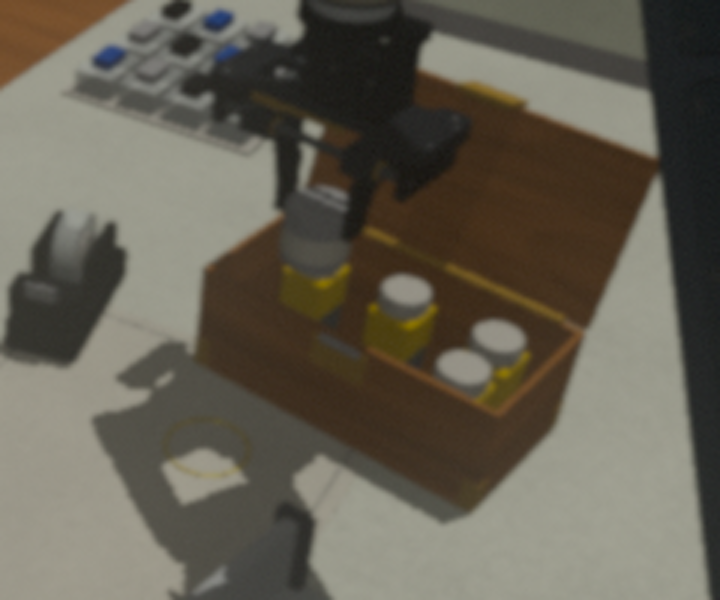

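View pics/s12.png

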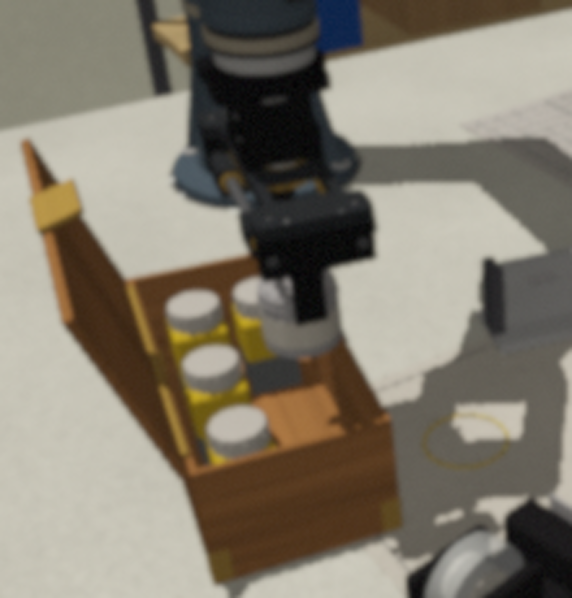

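Request:
{"name": "arm_command", "arguments": {
  "plan": [
    [[0,0,-1.5],0],
    [[0,0,-3],0],
    [[0,0,-4],0],
    [[0,0,-4.7],0],
    [[0,0,-5.0],0]
  ]
}}

```text
time: 32.1
position: [0.5526, -0.1779, 0.0433]
tool_rot: [-0.459, 0.539, -0.537, 0.458]
ft_force: [-1.3, 0.9, -2.1]
grip_width: 0.0552
```

Request:
{"name": "arm_command", "arguments": {
  "plan": [
    [[0,0,0],0],
    [[0,0,0],0],
    [[0,0,-0.05],0],
    [[0,0,-0.1],0]
  ]
}}

```text
time: 32.5
position: [0.5541, -0.1801, 0.0439]
tool_rot: [0.458, -0.538, 0.539, -0.459]
ft_force: [-0.1, 1.0, -2.7]
grip_width: 0.0547
```

Request:
{"name": "arm_command", "arguments": {
  "plan": [
    [[0,0,-0.05],0],
    [[0,0,-0.1],0],
    [[0,0,-0.12],0],
    [[0,0,-0.12],0]
  ]
}}

```text
time: 32.9
position: [0.5532, -0.1798, 0.0397]
tool_rot: [-0.458, 0.539, -0.538, 0.458]
ft_force: [0.3, 0.2, -2.8]
grip_width: 0.0549
```

Request:
{"name": "arm_command", "arguments": {
  "plan": [
    [[0,0,0],0],
    [[0,0,0],0],
    [[0,0,0],0],
    [[0,0,0],0]
  ],
  "fingers": 0.5
}}

```text
time: 33.3
position: [0.5536, -0.1799, 0.0401]
tool_rot: [0.458, -0.538, 0.539, -0.458]
ft_force: [0.8, -0.0, -0.6]
grip_width: 0.065
```

Request:
{"name": "arm_command", "arguments": {
  "plan": [
    [[0,0,1],0],
    [[0,0,2.5],0],
    [[0,0,4.5],0],
    [[0,0,6.5],0],
    [[0,0,8.5],0]
  ]
}}

```text
time: 33.8
position: [0.5529, -0.1796, 0.2544]
tool_rot: [-0.458, 0.538, -0.538, 0.458]
ft_force: [1.5, -0.3, -0.4]
grip_width: 0.0652
```

Request:
{"name": "arm_command", "arguments": {
  "plan": [
    [[0,0,1.5],0],
    [[0,0,2],0]
  ],
  "fingers": -1
}}

```text
time: 34.0
position: [0.5553, -0.1807, 0.3077]
tool_rot: [0.457, -0.535, 0.542, -0.46]
ft_force: [0.6, -1.1, 0.3]
grip_width: 0.0559
```

```bash
python3 - <<'E'
from h import *
a=camera("scene");b=camera("side");save(a,"s13",(80,80,300,310),2.6);save(b,"d13",(300,60,540,260),3);show()
E
```

```text
34.1 [ 0.5542 -0.1802  0.3044] [ 0.458 -0.537  0.54  -0.459] [-0.2 -0.7 -0.6] 0.0487
```

View pics/d13.png

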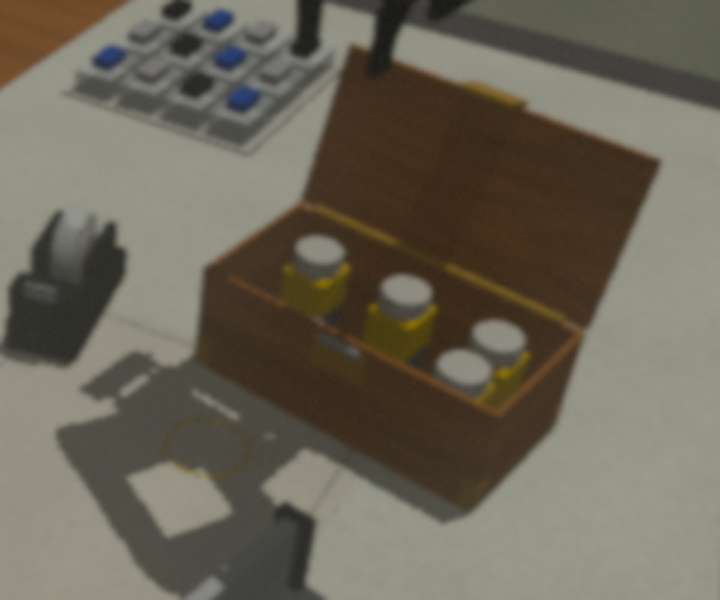

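View pics/s13.png

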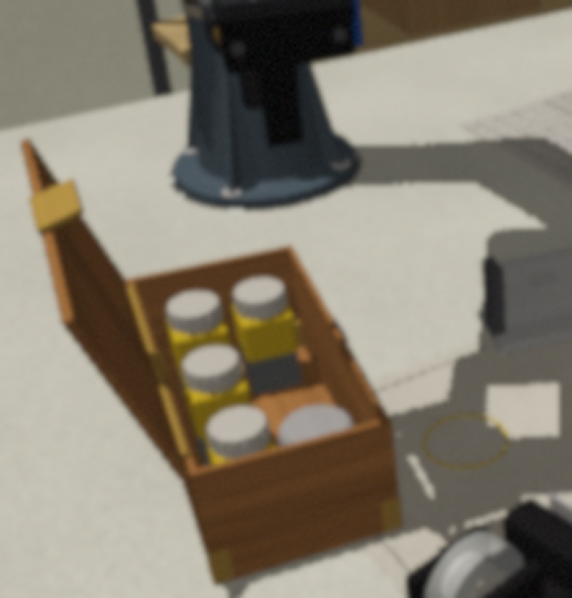

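```bash
python3 - <<'E'
from h import *
a=camera("scene");w=camera("wrist");save(w,"w13")
print(onz(a,(np.array((316,427))+.5)/2.6-.5+[80,80],.055))
E
```

```text
[ 0.55475618 -0.18119177  0.055     ]
```

View pics/w13.png

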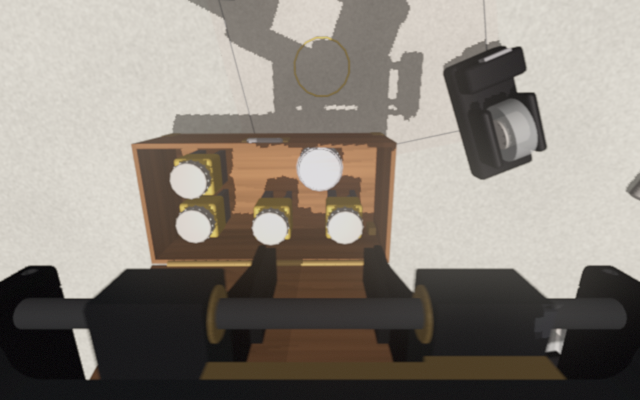

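Request:
{"name": "arm_command", "arguments": {
  "plan": [
    [[-0.75,-1.6,0],0],
    [[-1.5,-3.2,0],0],
    [[-2.2,-4.8,0],0],
    [[-2.9,-6.4,0],0],
    [[-3.6,-8.0,0],0]
  ],
  "fingers": -1
}}

```text
time: 34.7
position: [0.4615, -0.3801, 0.2988]
tool_rot: [-0.458, 0.541, -0.536, 0.458]
ft_force: [0.0, -0.3, -0.2]
grip_width: 0.0034
```

Request:
{"name": "arm_command", "arguments": {
  "plan": [
    [[0,0,0],0],
    [[0,0,-1.5],0],
    [[0,0,-3],0],
    [[0,0,-4],0],
    [[0,0,-4],0]
  ]
}}

```text
time: 35.2
position: [0.4604, -0.3756, 0.1959]
tool_rot: [-0.458, 0.544, -0.533, 0.458]
ft_force: [-0.0, 1.3, -0.4]
grip_width: 0.0008
```

```bash
python3 - <<'E'
from h import *
a=camera("scene");b=camera("side");save(a,"s14",(60,60,300,300),2.4);save(b,"d14",(300,20,540,260),2.5);show()
E
```

```text
35.3 [ 0.463  -0.3786  0.2008] [-0.458  0.54  -0.537  0.458] [-0.4  0.1 -0.7] 0.0002
```

View pics/s14.png

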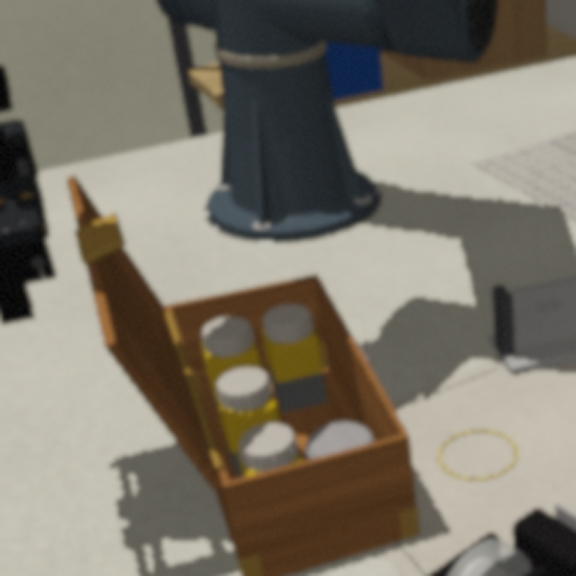

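View pics/d14.png

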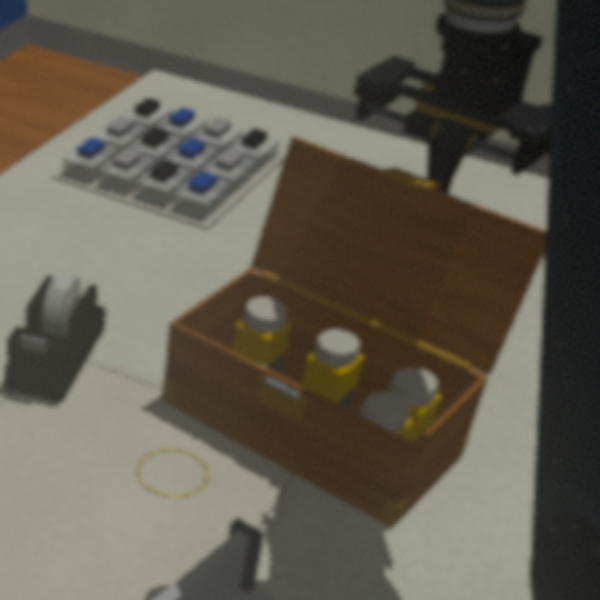

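Request:
{"name": "arm_command", "arguments": {
  "plan": [
    [[0.1,0.7,0.15],0],
    [[0.2,1.3,0.15],0],
    [[0.3,1.8,0.15],0],
    [[0.37,2.3,0.15],0],
    [[0.45,2.8,0.15],0]
  ]
}}

```text
time: 35.8
position: [0.4754, -0.3094, 0.2073]
tool_rot: [0.459, -0.537, 0.54, -0.458]
ft_force: [-1.0, -1.6, 1.7]
grip_width: 0.0001
```

Request:
{"name": "arm_command", "arguments": {
  "plan": [
    [[0.09,0.55,0],0],
    [[0.18,1.1,0],0],
    [[0.27,1.7,0],0],
    [[0.36,2.3,0],0],
    [[0.46,2.9,0],0]
  ]
}}

```text
time: 36.3
position: [0.4857, -0.2356, 0.2055]
tool_rot: [-0.458, 0.539, -0.538, 0.458]
ft_force: [-0.3, -2.8, -0.5]
grip_width: 0.0004
```

```bash
python3 - <<'E'
from h import *
a=camera("scene");b=camera("side");save(a,"s15",(60,60,300,300),2.4);save(b,"d15",(300,20,540,260),2.5);show()
E
```

```text
36.4 [ 0.4857 -0.2339  0.2056] [-0.459  0.539 -0.537  0.459] [-0.4  0.2 -1.3] 0.0002
```

View pics/s15.png

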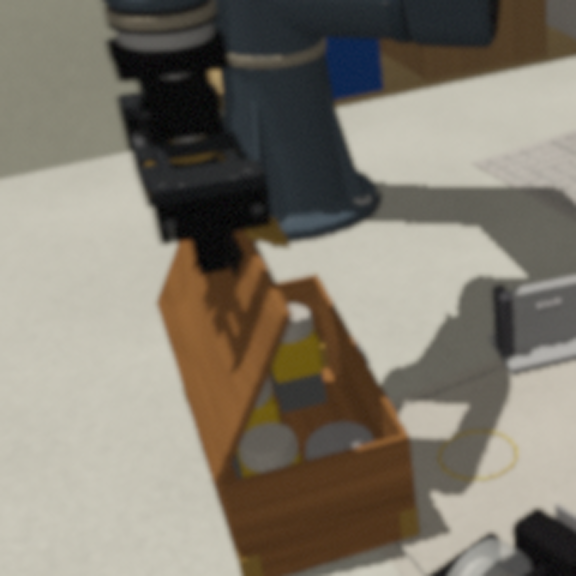

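View pics/d15.png

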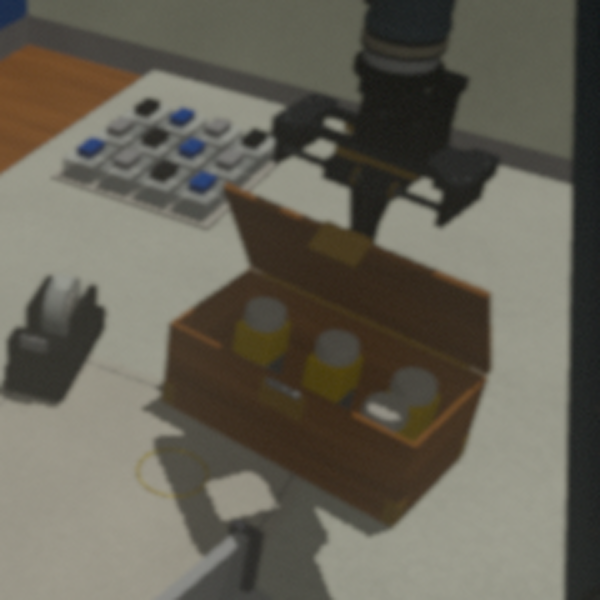

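Request:
{"name": "arm_command", "arguments": {
  "plan": [
    [[0.1,0.6,-0.2],0],
    [[0.2,1.23,-0.46],0],
    [[0.27,1.65,-0.9],0],
    [[0.33,2.05,-1.4],0],
    [[0.33,2.05,-1.4],0]
  ]
}}

```text
time: 36.9
position: [0.4927, -0.1829, 0.1688]
tool_rot: [-0.459, 0.54, -0.536, 0.458]
ft_force: [0.5, 0.3, -0.2]
grip_width: 0.0005
```

Request:
{"name": "arm_command", "arguments": {
  "plan": [
    [[0.05,0.3,-0.5],0],
    [[0.09,0.55,-1.1],0],
    [[0.1,0.65,-1.6],0],
    [[0.1,0.65,-1.6],0]
  ]
}}

```text
time: 37.3
position: [0.4955, -0.1685, 0.1295]
tool_rot: [-0.459, 0.54, -0.537, 0.458]
ft_force: [0.4, -0.2, 0.5]
grip_width: 0.0002
```

```bash
python3 - <<'E'
from h import *
a=camera("scene");b=camera("side");save(a,"s16",(60,60,300,300),2.4);save(b,"d16",(300,20,540,260),2.5);show()
E
```

```text
37.4 [ 0.4967 -0.1697  0.1309] [-0.458  0.539 -0.538  0.458] [-0.1 -0.2 -0.4] 0.0007
```

View pics/s16.png

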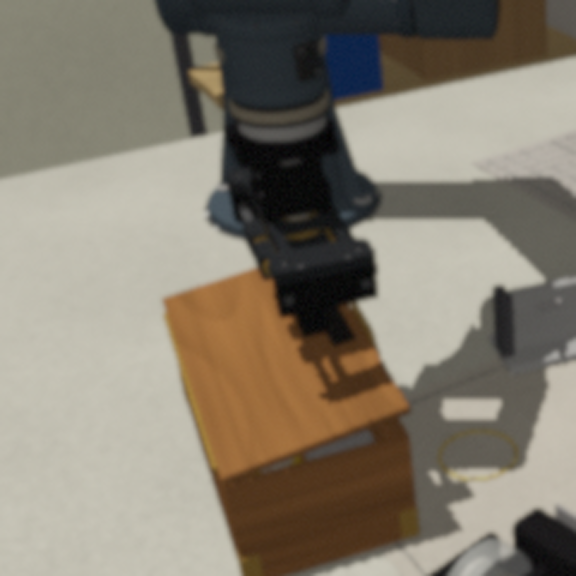

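View pics/d16.png

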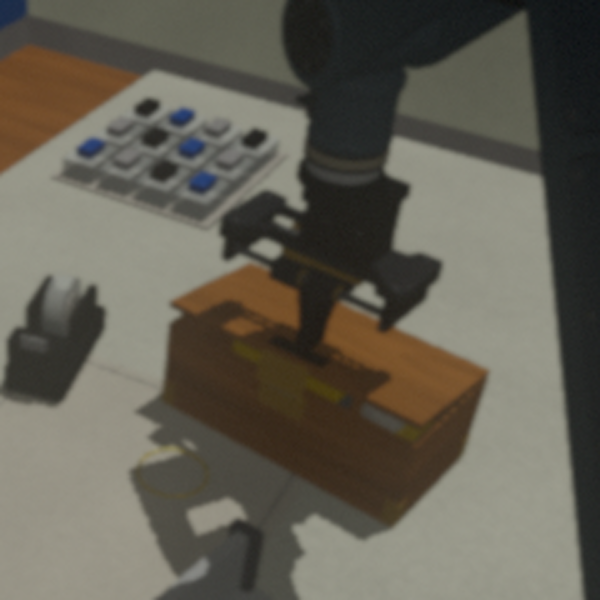

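Request:
{"name": "arm_command", "arguments": {
  "plan": [
    [[0,0,0.5],0],
    [[0.11,0.75,0.5],0],
    [[0.11,0.75,0.2],0],
    [[0.11,0.75,0.0],0],
    [[0.11,0.75,-0.2],0]
  ]
}}

```text
time: 37.9
position: [0.4997, -0.1515, 0.1259]
tool_rot: [0.458, -0.538, 0.539, -0.458]
ft_force: [0.6, 0.4, -0.1]
grip_width: 0.0004
```

Request:
{"name": "arm_command", "arguments": {
  "plan": [
    [[0,0,-0.1],0],
    [[0,0,-0.2],0],
    [[0,0,-0.3],0],
    [[0,0,-0.4],0]
  ]
}}

```text
time: 38.3
position: [0.4995, -0.1507, 0.1164]
tool_rot: [-0.458, 0.539, -0.538, 0.458]
ft_force: [0.3, 2.1, 2.6]
grip_width: 0.0007
```

Request:
{"name": "arm_command", "arguments": {
  "plan": [
    [[0,0,-0.05],0],
    [[0,0,-0.1],0],
    [[0,0,-0.15],0],
    [[0,0,-0.15],0]
  ]
}}

```text
time: 38.7
position: [0.4995, -0.1513, 0.112]
tool_rot: [-0.458, 0.539, -0.538, 0.458]
ft_force: [0.5, 0.3, -0.1]
grip_width: 0.0003
```

```bash
python3 - <<'E'
from h import *
a=camera("scene");b=camera("side");save(a,"s17",(120,150,270,300),4);save(b,"d17",(350,80,510,240),3.5);show()
E
```

```text
38.8 [ 0.4995 -0.1512  0.1121] [-0.458  0.539 -0.538  0.458] [ 0.2 -0.1 -0. ] 0.0003
```

View pics/s17.png

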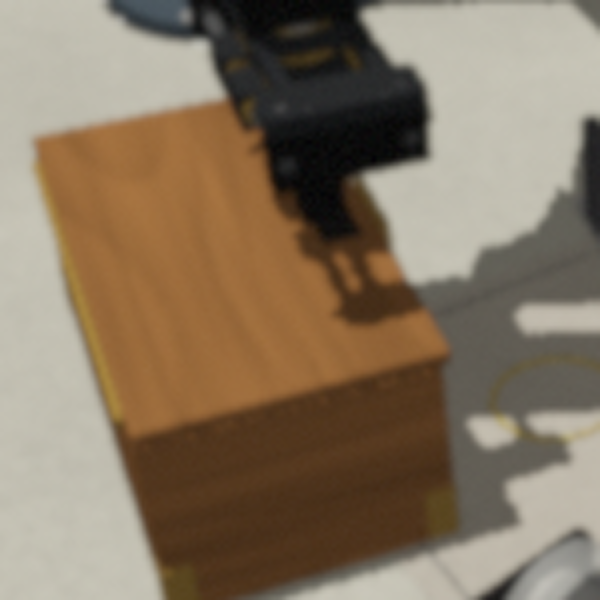

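View pics/d17.png

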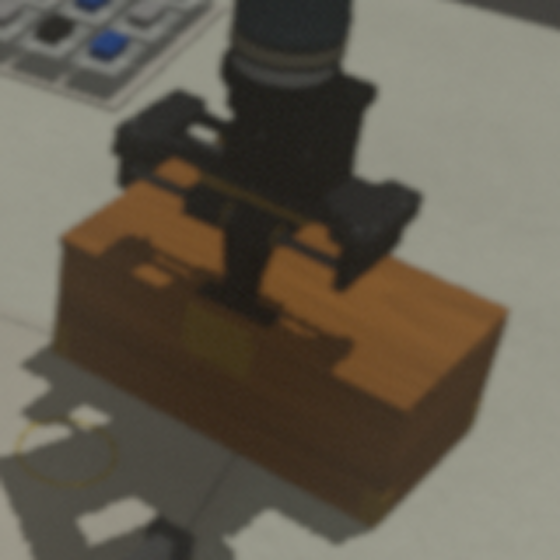

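Request:
{"name": "arm_command", "arguments": {
  "plan": [
    [[0,0,-0.06],0],
    [[0,0,-0.12],0],
    [[0,0,-0.16],0],
    [[0,0,-0.16],0]
  ]
}}

```text
time: 39.2
position: [0.4997, -0.1513, 0.1115]
tool_rot: [0.458, -0.538, 0.539, -0.458]
ft_force: [-5.7, 2.0, 24.7]
grip_width: 0.0002
```

Pressing further meets a hard stop at z = 0.1115 m, which is the upper face of a fully shut lid. Now I'll retreat and check.

Request:
{"name": "arm_command", "arguments": {
  "plan": [
    [[0,0,0.5],0],
    [[0,0,1.5],0],
    [[0,0,3.5],0],
    [[0,0,5.5],0],
    [[0,0,7.5],0]
  ]
}}

```text
time: 39.7
position: [0.4991, -0.1509, 0.2976]
tool_rot: [-0.458, 0.539, -0.538, 0.458]
ft_force: [0.3, -0.6, -0.9]
grip_width: 0.0006
```

Request:
{"name": "arm_command", "arguments": {
  "plan": [
    [[0,1.5,0],0],
    [[0,3,0],0],
    [[0,4.5,0],0],
    [[0,6,0],0],
    [[0,7,0],0]
  ]
}}

```text
time: 40.2
position: [0.4989, 0.0262, 0.2958]
tool_rot: [-0.459, 0.538, -0.538, 0.459]
ft_force: [-0.8, 0.1, -0.4]
grip_width: 0.0007
```

```bash
python3 - <<'E'
from h import *
a=camera("scene");b=camera("side");save(a,"s18");save(b,"d18",(320,60,540,260),3);show()
D=lambda p:(np.array(p)+.5)/3-.5+[320,60]
E
```

```text
40.3 [0.4988 0.0268 0.2958] [-0.459  0.538 -0.537  0.459] [-0.7  0.7  0.3] -0.0001
```

View pics/s18.png

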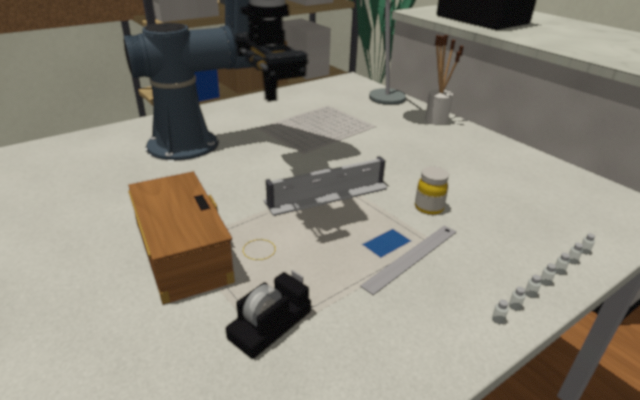

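View pics/d18.png

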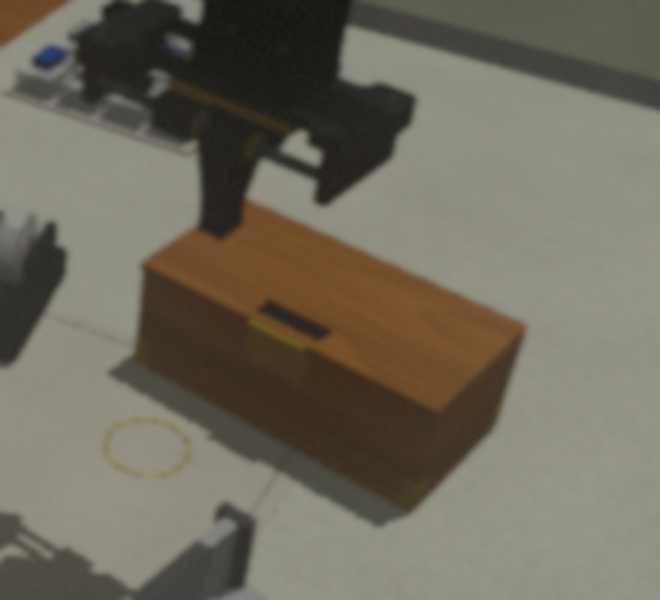

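Both views show the lid flat and latched after the arm let go: the pad is at (203,202) in the scene view and there's no gap at the rim. The jar (432,190), rule (410,258) and tape dispenser (270,315) are at the same pixels as at the start.

```bash
python3 -c "
from rig import hand_in
print(hand_in())"
```

```text
the job is handed in; nothing more can be done
None
```

The paint box is packed and shut, and I handed the job in at about 40 s of the 210 s allowed. All four pots came off the rail and stand upright in the box with the ink tin. The lid was then swung over and pressed past its catch.

**Contents:** a wrist view just before closing showed all five things upright and apart. The tin measured within about 2 mm of where I meant to put it.

**Lid:** after it snapped, the push force dropped to zero. A further press met a hard stop of about 25 N at z = 0.1115 m, the height of a fully shut lid's upper face. It stayed flat with no gap once the arm was clear.

**Bystanders:** the jar, rule and tape dispenser look unmoved in the last scene view, and the rail is empty. The tin never appeared to be knocked aside.

**Disagreements and limits:** the box's length measured about 9 mm short of the stated 280 mm. I used the centre averaged from its corners, and everything fitted. I didn't record the peak force as the catch gave way, because readings come only at the end of each move. I also couldn't see the contents after the lid was shut.

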